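# Clear the gauging bench: free cells by feel, samples and check weights away

## Robot

A 7-joint arm with a two-finger parallel gripper is mounted at the origin on the work surface. World frame = base frame: x ahead of the robot, y to its left, z up, the work surface at z = 0. Lengths are in m, angles in rad, forces in N, time in s.
With the tool pointing down it reaches from about 0.425 to 0.95 m from the base axis. Payload 4.7 kg.
Tool frame: the origin (TCP) lies between the finger pads; the fingertips stand 25 mm ahead of it and the grasp point (between the pads) lies 6 mm ahead of it; z points along the fingers, y is the line along which they close (so a half turn about z gives the same grasp; the last joint's range is limited). The gripper opens to 85 mm and grips with 20 to 120 N. Pads are 22 mm wide; open, the fingers measure 114 mm over their backs; the gripper's body (76 mm by 85 mm) begins 54 mm behind the grasp point. The pads swing forward as they close: fully open they stand 13 mm farther back than shut.
Start: joints at [1.236, 0.469, -0.049, 1.532, 0.024, 1.141, -0.082], TCP at [0.203, -0.644, 0.221] pointing down, gripper open.
Joint ranges: [-2.59, 2.59], [-0.33, 1.99], [-1.39, 1.29], [0.1, 2.45], [-1.04, 4.18], [0.21, 1.99], [-2.66, 2.66]. Speed limits (rad/s): [2.57, 2.57, 3.14, 3.14, 3.14, 3.14, 3.14].

## Interface

Orientations are given as a 3x3 rotation matrix whose columns are the frame's x, y, z axes.
In Python, from plant import robot, viewer, workorder gives the robot as it stands. The module is installed in compiled form; this text tells all that it offers.
- The arm moves only by the tool apply_moves, never from a script. Its argument "moves" is a list of rows, each an object of numbers: "x", "y", "z": the shift along the tool's x, y, z in m; "twist": the turn about the tool's z in rad. A call has exactly 10 rows; each row shifts and turns the commanded pose from where the row before left it, along the tool's axes as they then stand; what a row does not reach is not made up. A row lasts 1/10 s, in which the tool goes at most 50 mm and 8.59 degrees, less where a joint would pass 70% of its speed; a pose out of reach is approached as far as the arm can. A call with a gripper value outside its range is refused whole. "grip" is the closure, from 0 (fully open) to 1 (shut), set as the call begins (left out, the last holds). The fingers move at their own pace and stop on an object; the grip force is fixed at half the most. Time passes only in rows, so rows that do not move let the fingers close, or fill a call up. It gives the time, the measured TCP pose, the force, the opening and the grip force at its end, in the units of the state.
- robot.read_state(): the state, without advancing time (a new reading comes with each control period).
- viewer.capture(name): name is "side" or "top" or "wrist"; returns the picture (420x560x3 uint8, red, green, blue); there is no depth.
- viewer.camera_model(name): a dict with "mtx" (3x3 intrinsics, pixels), "eye" and "attitude" of the camera in the world; the wrist camera has in their place "T_tool_cam" (4x4, takes a point from camera to tool coordinates, whose origin is the TCP and whose axes are the flange's). Camera axes: x right, y down, z forward; pixel columns grow to the right and rows downward; lengths in m; the calibration is good to about 2 mm. A picture is of the moment at which its call begins: read the wrist's pose just before it. camera_model takes no time and is no camera call.
- workorder.sign_off(): hands the job in; it is judged then, once.
Trained networks look in the newest picture that a camera, given by its name, has taken for a name from the list of things; names that differ only in an ending like _2 or _b are one class to them, and where a whole thing is asked for, a point or a joint stands for the part that bears it (a point fixed in the world has none). Each returns a list of dicts, best first, with "score" (0 to 1); they miss things now and then, are a little off and sometimes report something else, mostly with a low value. They report only what shows in the picture. A call takes as long as a camera call.
- viewer.recognise(camera, query): "centre" ([column, row] in pixels, amid what is visible of it).
- viewer.outline_of(camera, query): "mask" (420x560 bool, what is visible of it) and "centre" ([column, row] in pixels, amid what is visible of it).
The state is a dict: "t": time; "q": joint angles; "qd": joint speeds; "joint_efforts": joint torques, N m; "eef_pos": TCP position; "tool_rot": TCP orientation; "ft_force": force on the tool from outside, world axes, zero at the start; "wrist_torque": the same for the moment, N m; "grip_width": finger opening in m; "grip_force": force on a finger pad.
Only numpy, scipy, OpenCV 4.12 (cv2) and the standard library are available. Lean on these libraries where they do the work, as an engineer would, in place of code of your own. Each camera call takes 0.05 s, during which the arm holds its last target. There are 200 camera calls.

## Task

Put the gauging bench in order: first feel the covers of the sample case with the fingertips to find the free cells (a free cell's cover gives way a long way, a taken one's stops almost at once), and only then stand every sample bottle upright and fully down in a free cell of its own, never trying a bottle on a taken cell. Return every check weight on the bench upright and fully home to its own recess in the wooden block, the one that has its size and number of dots. Leave the nosing glass standing where it is.

Things in the scene. Friction and masses are not known exactly. Their poses are not given: they have to be found in the camera images.
- case: Fixed grey sample case in an aluminium frame, 142 x 226 mm, rim 62 mm high; origin: centre of its underside. 2 cells along x (pitch 64 mm, 18 mm wall between) by 4 along y (pitch 53, walls 7), each 46 mm square under a black sprung cover that hides what is below. 3 or 4 cells, different each time, hold a hidden vial. A bottle in a free cell ends with its foot 30 mm above the underside
- cover1 (a joint): travel (m) of the 43 mm square sprung cover of cell 1, whose centre is at x -32, y -79.5 mm in the case's frame: 0 up (its top 2 mm below the rim), 0.030 fully down. Over a free cell 0.2 to 0.5 N, less than a bottle's own weight, sinks it all the way, and it springs back when let go; over a taken cell it stops hard at 0.003
- cover2 (a joint): travel (m) of the 43 mm square sprung cover of cell 2, whose centre is at x -32, y -26.5 mm in the case's frame: 0 up (its top 2 mm below the rim), 0.030 fully down. Over a free cell 0.2 to 0.5 N, less than a bottle's own weight, sinks it all the way, and it springs back when let go; over a taken cell it stops hard at 0.003
- cover3 (a joint): travel (m) of the 43 mm square sprung cover of cell 3, whose centre is at x -32, y 26.5 mm in the case's frame: 0 up (its top 2 mm below the rim), 0.030 fully down. Over a free cell 0.2 to 0.5 N, less than a bottle's own weight, sinks it all the way, and it springs back when let go; over a taken cell it stops hard at 0.003
- cover4 (a joint): travel (m) of the 43 mm square sprung cover of cell 4, whose centre is at x -32, y 79.5 mm in the case's frame: 0 up (its top 2 mm below the rim), 0.030 fully down. Over a free cell 0.2 to 0.5 N, less than a bottle's own weight, sinks it all the way, and it springs back when let go; over a taken cell it stops hard at 0.003
- cover5 (a joint): travel (m) of the 43 mm square sprung cover of cell 5, whose centre is at x 32, y -79.5 mm in the case's frame: 0 up (its top 2 mm below the rim), 0.030 fully down. Over a free cell 0.2 to 0.5 N, less than a bottle's own weight, sinks it all the way, and it springs back when let go; over a taken cell it stops hard at 0.003
- cover6 (a joint): travel (m) of the 43 mm square sprung cover of cell 6, whose centre is at x 32, y -26.5 mm in the case's frame: 0 up (its top 2 mm below the rim), 0.030 fully down. Over a free cell 0.2 to 0.5 N, less than a bottle's own weight, sinks it all the way, and it springs back when let go; over a taken cell it stops hard at 0.003
- cover7 (a joint): travel (m) of the 43 mm square sprung cover of cell 7, whose centre is at x 32, y 26.5 mm in the case's frame: 0 up (its top 2 mm below the rim), 0.030 fully down. Over a free cell 0.2 to 0.5 N, less than a bottle's own weight, sinks it all the way, and it springs back when let go; over a taken cell it stops hard at 0.003
- cover8 (a joint): travel (m) of the 43 mm square sprung cover of cell 8, whose centre is at x 32, y 79.5 mm in the case's frame: 0 up (its top 2 mm below the rim), 0.030 fully down. Over a free cell 0.2 to 0.5 N, less than a bottle's own weight, sinks it all the way, and it springs back when let go; over a taken cell it stops hard at 0.003
- weight_block: Fixed wooden storage block, 90 x 194 mm (x by y), 14 mm high; origin: centre of its underside. Three round recesses 8 mm deep, floor 6 mm above the table, each 5 mm wider than its weight, centred at x 0 and y -65 mm (small weight, 1 brass dot beside it), y -8 mm (medium, 2 dots), y 57 mm (large, 3 dots)
- weight_small: Small check weight: plain upright steel cylinder, 38 mm across, 28 mm high, 250 g, 1 dot on its top; origin at the centre of its underside
- weight_medium: Medium check weight: plain upright steel cylinder, 46 mm across, 28 mm high, 360 g, 2 dots on its top; origin at the centre of its underside
- weight_large: Large check weight: plain upright steel cylinder, 54 mm across, 28 mm high, 500 g, 3 dots on its top; origin at the centre of its underside
- bottle1: Sample bottle: straight amber glass cylinder with a white cap of the same width, 32 mm across, 76 mm high, 130 to 200 g; origin at the centre of its underside. All bottles are alike. May be absent
- bottle2: Sample bottle: straight amber glass cylinder with a white cap of the same width, 32 mm across, 76 mm high, 130 to 200 g; origin at the centre of its underside. All bottles are alike. May be absent
- bottle3: Sample bottle: straight amber glass cylinder with a white cap of the same width, 32 mm across, 76 mm high, 130 to 200 g; origin at the centre of its underside. All bottles are alike. May be absent
- bottle4: Sample bottle: straight amber glass cylinder with a white cap of the same width, 32 mm across, 76 mm high, 130 to 200 g; origin at the centre of its underside. All bottles are alike. May be absent
- nosing_glass: Bystander: nosing glass, 64 mm across, 75 mm high; origin at the centre of its foot

How it is judged:
By the outcome, as a careful person would: the job done as asked, in the order asked, and still so for the second after the job is handed in, with the robot touching nothing.
Of vial1, vial2, vial3, vial4, vial5, vial6, vial7, vial8 only 3 to 4 are there at a start; the rules pass over those that are not, and their reading is None.
Of bottle1, bottle2, bottle3, bottle4 only 3 to 4 are there at a start; the rules pass over those that are not, and their reading is None.
At some moment in a run one of weight_small, weight_medium, weight_large may be knocked a few centimetres aside while the robot is not near it.
It also fails if it takes over 210 s, if anything falls off the work surface, if the arm or the gripper's body presses on something with over 40 N, if the wrist force passes 120 N, or if a joint passes its speed limit or range.

## Working session

There is one attempt and no reset: what is moved stays moved. The work goes in short steps, Python scripts to look and compute and a tool call to move; the robot and the scene stay as the last step left them, time stands still between calls to the robot, and variables do not carry over. Pictures are saved under pics/ and viewed, at most 14 in all, crops included, and the job is handed in when it is done.

Besides the shell and the picture viewer there is one more tool, called after "Emit:" by a JSON object that holds its "api" and its "payload". apply_moves: Moves the arm, as the interface text tells. Its arguments: {"type":"object","properties":{"moves":{"type":"array"},"grip":{"type":"number"}},"required":["moves"]}

```bash
mkdir -p pics
python3 - <<'E'
from plant import robot, viewer
import cv2, numpy as np
s=robot.read_state(); print({k:np.round(v,3).tolist() for k,v in s.items()})
for c in ["top","side"]:
    im=viewer.capture(c); cv2.imwrite(f"pics/{c}0.png",im[:,:,::-1])
    m=viewer.camera_model(c); print(c,{k:np.round(v,4).tolist() for k,v in m.items()})
m=viewer.camera_model("wrist"); print({k:np.round(v,4).tolist() for k,v in m.items()})
for q in ["case","weight_block","weight_small","weight_medium","weight_large","bottle1","nosing_glass","cover1"]:
    print(q,[(round(d["score"],2),np.round(d["centre"]).tolist()) for d in viewer.recognise("top",q)])
print(robot.read_state()["t"])
E
```

```text
{'t': 0.0, 'q': [1.236, 0.469, -0.049, 1.534, 0.024, 1.141, -0.082], 'qd': [-0.001, 0.001, -0.001, -0.0, -0.002, -0.001, -0.001], 'joint_efforts': [-0.0, -51.03, -0.047, -23.771, 0.011, 0.007, -0.0], 'eef_pos': [0.203, -0.643, 0.22], 'tool_rot': [[0.954, 0.301, -0.001], [0.301, -0.954, 0.002], [-0.0, -0.002, -1.0]], 'ft_force': [-0.441, 0.64, 0.289], 'wrist_torque': [-0.005, 0.008, -0.037], 'grip_force': 0.0, 'grip_width': 0.086}
top {'mtx': [[509.8292, 0.0, 283.3753], [0.0, 509.8292, 202.1179], [0.0, 0.0, 1.0]], 'eye': [0.4384, -0.0302, 1.1368], 'attitude': [[-0.0051, -0.9868, 0.1616], [-0.9999, 0.0076, 0.0147], [-0.0158, -0.1615, -0.9867]]}
side {'mtx': [[446.2942, 0.0, 281.9209], [0.0, 446.2942, 209.6113], [0.0, 0.0, 1.0]], 'eye': [0.1669, -0.5514, 0.8232], 'attitude': [[0.7559, -0.4946, 0.4289], [-0.6545, -0.5559, 0.5124], [-0.015, -0.668, -0.744]]}
{'mtx': [[331.0752, 0.0, 274.8199], [0.0, 331.0752, 215.1089], [0.0, 0.0, 1.0]], 'T_tool_cam': [[-0.0004, -0.9475, -0.3196, 0.0818], [1.0, -0.0001, -0.0009, 0.0001], [0.0008, -0.3196, 0.9475, -0.1531], [0.0, 0.0, 0.0, 1.0]]}
case [(0.83, [176.0, 232.0]), (0.19, [206.0, 256.0])]
weight_block [(0.78, [332.0, 195.0])]
weight_small [(0.79, [428.0, 235.0]), (0.63, [349.0, 288.0]), (0.31, [192.0, 219.0]), (0.28, [179.0, 249.0])]
weight_medium [(0.86, [268.0, 289.0])]
weight_large [(0.74, [398.0, 278.0]), (0.4, [205.0, 256.0])]
bottle1 [(0.84, [427.0, 197.0]), (0.66, [315.0, 292.0]), (0.57, [442.0, 286.0]), (0.5, [347.0, 285.0])]
nosing_glass [(0.56, [266.0, 131.0]), (0.5, [140.0, 208.0])]
cover1 [(0.94, [160.0, 244.0]), (0.93, [135.0, 239.0]), (0.91, [189.0, 220.0]), (0.91, [142.0, 211.0]), (0.84, [213.0, 226.0]), (0.76, [204.0, 256.0]), (0.75, [164.0, 217.0]), (0.66, [179.0, 249.0])]
0.5
```

View pics/top0.png

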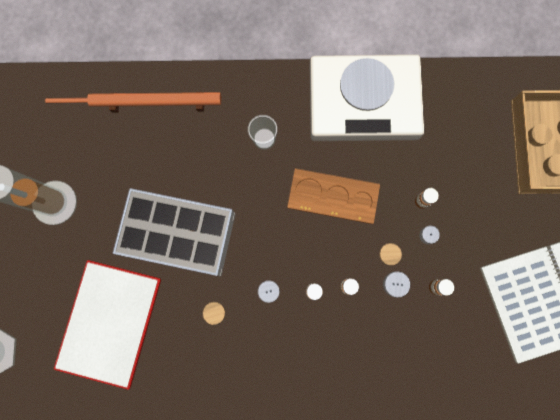

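View pics/side0.png

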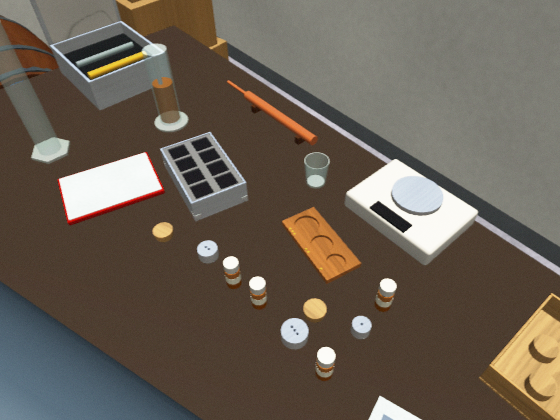

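The top view shows the case at (176,232) and the block at (335,195). The bottles are at (430,196), (314,292), (350,287) and (446,287). The weights are small (430,234), medium (268,291) and large (397,284), and the glass is at (263,133). All the bottles are upright and every recess is empty.

```bash
cat > h.py <<'E'
from plant import robot, viewer
import cv2, numpy as np
def cam(c):
    m=viewer.camera_model(c)
    if "eye" in m: return m["mtx"],np.array(m["attitude"]),np.array(m["eye"])
    s=robot.read_state(); T=np.array(m["T_tool_cam"]); R=np.array(s["tool_rot"])
    return m["mtx"],R@T[:3,:3],R@T[:3,3]+s["eef_pos"]
def p2w(C,uv,z):
    K,R,e=C; d=R@np.linalg.inv(K)@np.array([uv[0],uv[1],1.]); return (e+d*(z-e[2])/d[2])[:2]
def w2p(C,p):
    K,R,e=C; q=np.array(K)@(R.T@(np.array(p)-e)); return q[:2]/q[2]
def yaw(R): return np.arctan2(R[1][0],R[0][0])
def go(x,y,z,yw=None):
    "twist needed, then shift in tool axes after the twist"
    s=robot.read_state(); R=np.array(s["tool_rot"]); y0=yaw(R)
    if yw is None: yw=y0
    d=np.array([x,y,z])-s["eef_pos"]; c,n=np.cos(yw),np.sin(yw)
    tw=-((yw-y0+np.pi)%(2*np.pi)-np.pi)
    print("t %.1f twist %.3f  xyz(mm) %.1f %.1f %.1f"%(s["t"],tw,*(1e3*np.array([c*d[0]+n*d[1],n*d[0]-c*d[1],-d[2]]))))
def rigid(a,b):
    a,b=np.array(a),np.array(b); ca,cb=a.mean(0),b.mean(0)
    H=(a-ca).T@(b-cb); t=np.arctan2(H[0,1]-H[1,0],H[0,0]+H[1,1]); c,s=np.cos(t),np.sin(t); M=np.array([[c,-s],[s,c]])
    tr=cb-M@ca; return t,tr,np.linalg.norm(b-(a@M.T+tr),axis=1)
def masks(c,q): return [d for d in viewer.outline_of(c,q)]
E
python3 - <<'E'
from h import *
from itertools import permutations
from scipy.optimize import linear_sum_assignment
viewer.capture("top"); C=cam("top")
cov=[d["centre"] for d in viewer.recognise("top","cover1")][:8]
w=np.array([p2w(C,u,.060) for u in cov])
g=np.array([[x,y] for x in(-.032,.032) for y in(-.0795,-.0265,.0265,.0795)])
best=None
for a in np.arange(-90,90,3):
    t=np.radians(a);M=np.array([[np.cos(t),-np.sin(t)],[np.sin(t),np.cos(t)]]);gg=g@M.T+w.mean(0)
    D=np.linalg.norm(gg[:,None]-w[None],axis=2);i,j=linear_sum_assignment(D)
    if best is None or D[i,j].sum()<best[0]: best=(D[i,j].sum(),i,j)
t,tr,e=rigid(g[best[1]],w[best[2]])
print("case yaw",t,np.degrees(t),tr,"res mm",np.round(e*1e3,1))
for q,h in [("weight_small",.014),("weight_medium",.014),("weight_large",.014),("bottle1",.038),("nosing_glass",.037),("weight_block",.01)]:
    for d in masks("top",q):
        if d["score"]<.25: continue
        m=d["mask"]; v,u=np.nonzero(m); p=p2w(C,(u.mean(),v.mean()),h)
        mr=cv2.minAreaRect(np.c_[u,v].astype(np.float32))
        print(q,round(d["score"],2),"px",round(u.mean()),round(v.mean()),"area",m.sum(),"w",np.round(p,3),"r",round(np.hypot(*p),3))
        if q=="weight_block":
            b=np.array([p2w(C,k,.014) for k in cv2.boxPoints(mr)]);print(np.round(b,3),b.mean(0),[np.linalg.norm(b[i]-b[i-1]) for i in range(4)])
im=viewer.capture("top"); cr=cv2.resize(im[160:230,280:390],None,fx=6,fy=6,interpolation=cv2.INTER_CUBIC);cv2.imwrite("pics/block.png",cr[:,:,::-1])
E
```

```text
case yaw -0.2162120207463451 -12.388036268760569 [0.55261013 0.22240593] res mm [2.7 4.7 9.1 2.  4.8 2.6 4.1 2.2]
weight_small 0.72 px 429 235 area 282 w [ 0.547 -0.334] r 0.64
weight_medium 0.59 px 268 292 area 317 w [0.426 0.021] r 0.426
weight_large 0.58 px 396 284 area 526 w [ 0.44  -0.257] r 0.509
bottle1 0.9 px 426 199 area 336 w [ 0.624 -0.324] r 0.703
bottle1 0.65 px 442 287 area 357 w [ 0.433 -0.348] r 0.555
bottle1 0.54 px 314 291 area 203 w [ 0.426 -0.077] r 0.433
bottle1 0.47 px 349 287 area 240 w [ 0.436 -0.152] r 0.461
nosing_glass 0.96 px 262 132 area 812 w [0.778 0.033] r 0.779
weight_block 0.73 px 334 196 area 3456 w [ 0.635 -0.126] r 0.648
[[ 0.608 -0.021]
 [ 0.699 -0.038]
 [ 0.662 -0.23 ]
 [ 0.572 -0.211]] [ 0.63505676 -0.12499658] [np.float64(0.19283859258665229), np.float64(0.09271096163602757), np.float64(0.19528535040820583), np.float64(0.09201910246688508)]
```

View pics/block.png

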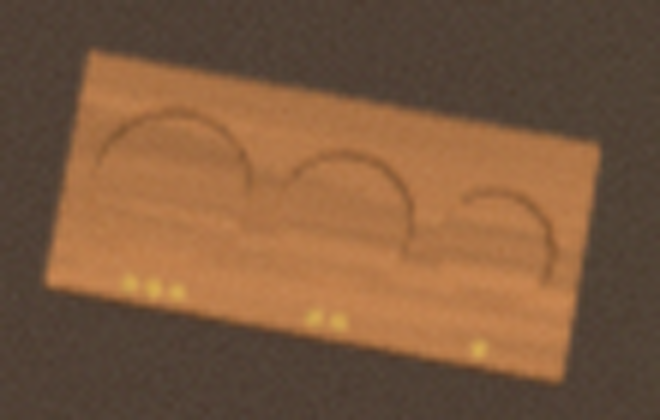

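Order along the block's +y: small, medium, large (1 dot at the right, 3 at the left). Yaw is about −11°. A tool yaw of about 77.6° suits both the case and the block, so I'll go above the case with the fingers shut.

Emit:
{"api": "apply_moves", "payload": {"moves": [{"twist":-0.131,"z":-0.01},{"twist":-0.131,"z":-0.01},{"twist":-0.131,"z":-0.01},{"twist":-0.131},{"twist":-0.131},{"twist":-0.131},{"twist":-0.131},{"twist":-0.131},{},{}], "grip": 1}}

```text
invalid input
```

Emit:
{"api": "apply_moves", "payload": {"moves": [{"x":0.045,"y":0.014},{"x":0.045,"y":0.014},{"x":0.045,"y":0.014},{"x":0.045,"y":0.014},{"x":0.045,"y":0.014},{"x":0.045,"y":0.014},{"x":0.045,"y":0.014},{"x":0.045,"y":0.014},{"x":0.045,"y":0.014},{"x":0.045,"y":0.014}]}}

```text
invalid input
```

Emit:
{"api": "apply_moves", "payload": {"moves": [{"x":0.045,"y":0.002},{"x":0.045,"y":0.002},{"x":0.045,"y":0.002},{"x":0.045,"y":0.002},{"x":0.045,"y":0.002},{"x":0.045,"y":0.002},{"x":0.045,"y":0.002},{"x":0.045,"y":0.002},{"x":0.045},{"x":0.045}]}}

```text
invalid input
```

Emit:
{"api": "apply_moves", "payload": {"moves": [{},{},{},{},{},{},{},{},{},{}]}}

```text
invalid input
```

Run:
```python
from h import *
C=cam("wrist"); im=viewer.capture("wrist"); cv2.imwrite("pics/w1.png",im[:,:,::-1])
s=robot.read_state();print(s["t"],s["eef_pos"],np.degrees(yaw(s["tool_rot"])),s["ft_force"],s["q"])
cov=[(d["score"],d["centre"]) for d in viewer.recognise("wrist","cover1")]
for a,u in cov: print(round(a,2),np.round(u),np.round(p2w(C,u,.06),4))
```

```text
1.0 [ 0.20326498 -0.64366805  0.22063847] 17.5225447882807 [0.15241813 1.17483088 0.15597024] [ 1.23608435  0.46858193 -0.0485958   1.53252017  0.02408638  1.14102462
 -0.08228687]
```

View pics/w1.png

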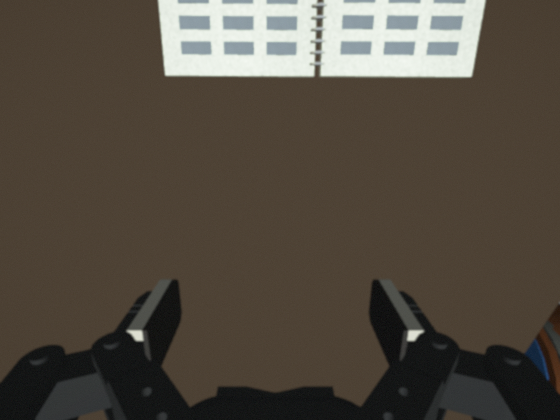

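The moves were refused, and the picture shows only the open fingers over bare bench. The rows probably need all four keys.

Emit:
{"api": "apply_moves", "payload": {"moves": [{"x":0,"y":0,"z":-0.01,"twist":-0.131},{"x":0,"y":0,"z":-0.01,"twist":-0.131},{"x":0,"y":0,"z":-0.01,"twist":-0.131},{"x":0,"y":0,"z":0,"twist":-0.131},{"x":0,"y":0,"z":0,"twist":-0.131},{"x":0,"y":0,"z":0,"twist":-0.131},{"x":0,"y":0,"z":0,"twist":-0.131},{"x":0,"y":0,"z":0,"twist":-0.131},{"x":0,"y":0,"z":0,"twist":0},{"x":0,"y":0,"z":0,"twist":0}], "grip": 1}}

```text
t: 2.05
eef_pos: [0.2031, -0.6437, 0.2506]
tool_rot: [[0.218, 0.976, 0.0], [0.976, -0.218, -0.0], [-0.0, 0.0, -1.0]]
ft_force: [0.9, 0.2, 0.2]
grip_width: 0.0005
grip_force: 0.0
```

Emit:
{"api": "apply_moves", "payload": {"moves": [{"x":0.045,"y":0.014,"z":0,"twist":0},{"x":0.045,"y":0.014,"z":0,"twist":0},{"x":0.045,"y":0.014,"z":0,"twist":0},{"x":0.045,"y":0.014,"z":0,"twist":0},{"x":0.045,"y":0.014,"z":0,"twist":0},{"x":0.045,"y":0.014,"z":0,"twist":0},{"x":0.045,"y":0.014,"z":0,"twist":0},{"x":0.045,"y":0.014,"z":0,"twist":0},{"x":0.045,"y":0.014,"z":0,"twist":0},{"x":0.045,"y":0.014,"z":0,"twist":0}]}}

```text
t: 3.05
eef_pos: [0.4376, -0.2327, 0.2511]
tool_rot: [[0.218, 0.976, 0.001], [0.976, -0.218, -0.001], [-0.001, 0.001, -1.0]]
ft_force: [0.7, -1.0, 1.5]
grip_width: -0.0003
grip_force: 0.0
```

Emit:
{"api": "apply_moves", "payload": {"moves": [{"x":0.045,"y":0.002,"z":0,"twist":0},{"x":0.045,"y":0.002,"z":0,"twist":0},{"x":0.045,"y":0.002,"z":0,"twist":0},{"x":0.045,"y":0.002,"z":0,"twist":0},{"x":0.045,"y":0.002,"z":0,"twist":0},{"x":0.045,"y":0.002,"z":0,"twist":0},{"x":0.045,"y":0.002,"z":0,"twist":0},{"x":0.045,"y":0.002,"z":0,"twist":0},{"x":0.045,"y":0,"z":0,"twist":0},{"x":0.045,"y":0,"z":0,"twist":0}]}}

```text
t: 4.05
eef_pos: [0.5498, 0.2032, 0.2507]
tool_rot: [[0.218, 0.976, 0.001], [0.976, -0.218, -0.0], [-0.0, 0.001, -1.0]]
ft_force: [0.5, -0.2, 0.9]
grip_width: -0.0002
grip_force: 0.0
```

Emit:
{"api": "apply_moves", "payload": {"moves": [{"x":0.02,"y":0,"z":0,"twist":0},{"x":0,"y":0,"z":0,"twist":0},{"x":0,"y":0,"z":0,"twist":0},{"x":0,"y":0,"z":0,"twist":0},{"x":0,"y":0,"z":0,"twist":0},{"x":0,"y":0,"z":0,"twist":0},{"x":0,"y":0,"z":0,"twist":0},{"x":0,"y":0,"z":0,"twist":0},{"x":0,"y":0,"z":0,"twist":0},{"x":0,"y":0,"z":0,"twist":0}]}}

```text
t: 5.05
eef_pos: [0.5537, 0.2211, 0.2506]
tool_rot: [[0.215, 0.977, 0.0], [0.977, -0.215, -0.0], [-0.0, 0.0, -1.0]]
ft_force: [-0.0, -0.5, -0.0]
grip_width: -0.0001
grip_force: 0.0
```

Run:
```python
from h import *
C=cam("wrist"); im=viewer.capture("wrist"); cv2.imwrite("pics/w2.png",im[:,:,::-1])
s=robot.read_state();print(s["t"],s["eef_pos"],np.degrees(yaw(s["tool_rot"])),s["ft_force"],s["q"])
for d in viewer.recognise("wrist","cover1"):
    u=d["centre"]; print(round(d["score"],2),np.round(u),np.round(p2w(C,u,.06),4))
```

```text
5.1 [0.55364372 0.22113892 0.25057576] 77.56698617356416 [-0.53512759 -0.37749056  0.2821243 ] [ 0.09347124  0.40659239 -0.72987337  1.6603366   0.28861739  1.18569061
 -0.92247066]
0.96 [306. 156.] [0.591  0.2443]
0.89 [240. 157.] [0.5243 0.2583]
0.87 [308. 101.] [0.6033 0.2968]
0.85 [245. 254.] [0.5027 0.1505]
0.66 [305. 203.] [0.5811 0.1943]
0.63 [242. 107.] [0.5387 0.3052]
0.59 [245. 206.] [0.5168 0.205 ]
0.57 [303. 252.] [0.5681 0.1378]
```

View pics/w2.png

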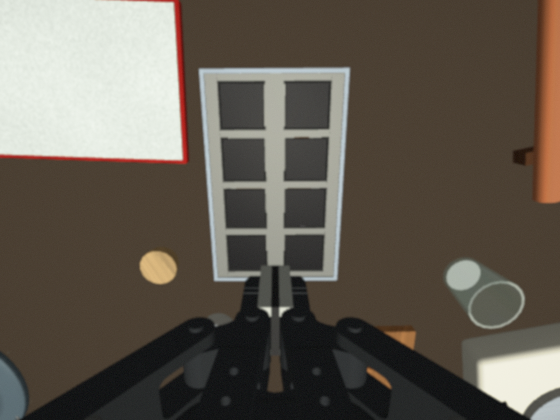

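The wrist view shows all 8 covers, in columns around u≈243 and u≈306 and rows at v≈105, 158, 207 and 253. I'll fit the grid to them.

Run:
```python
from h import *
w=np.array([[.5027,.1505],[.5168,.205],[.5243,.2583],[.5387,.3052],[.5681,.1378],[.5811,.1943],[.591,.2443],[.6033,.2968]])
g=np.array([[x,y] for x in(-.032,.032) for y in(-.0795,-.0265,.0265,.0795)])
t,tr,e=rigid(g,w);print(t,np.degrees(t),tr,np.round(e*1e3,1))
# rim refine: light case mask -> corners at z=.062
C=cam("wrist");d=masks("wrist","case")[0];m=d["mask"].astype(np.uint8)
cnt=max(cv2.findContours(m,0,1)[0],key=cv2.contourArea)
for eps in (6,10): print(d["score"],[(k[0].tolist(),np.round(p2w(C,k[0],.062),4).tolist()) for k in cv2.approxPolyDP(cnt,eps,True)])
```

```text
-0.20755287836484623 -11.891903956097824 [0.55325  0.224025] [3.7 0.4 3.6 3.2 1.8 3.4 1.4 2.8]
0.65 [([347, 69], [0.6444, 0.317]), ([199, 70], [0.5071, 0.3464]), ([214, 279], [0.46, 0.1276]), ([245, 279], [0.4952, 0.1198]), ([261, 265], [0.5176, 0.1334]), ([336, 279], [0.5987, 0.097])]
0.65 [([347, 69], [0.6444, 0.317]), ([199, 70], [0.5071, 0.3464]), ([214, 279], [0.46, 0.1276]), ([261, 265], [0.5176, 0.1334]), ([336, 279], [0.5987, 0.097])]
```

Emit:
{"api": "apply_moves", "payload": {"moves": [{"x":-0.039,"y":-0.0165,"z":0,"twist":0},{"x":-0.039,"y":-0.0165,"z":0,"twist":0},{"x":0,"y":0,"z":0.03,"twist":0},{"x":0,"y":0,"z":0.03,"twist":0},{"x":0,"y":0,"z":0.03,"twist":0},{"x":0,"y":0,"z":0.03,"twist":0},{"x":0,"y":0,"z":0.02,"twist":0},{"x":0,"y":0,"z":0.015,"twist":0},{"x":0,"y":0,"z":0.005,"twist":0},{"x":0,"y":0,"z":0,"twist":0}]}}

```text
t: 6.2
eef_pos: [0.5047, 0.1522, 0.0905]
tool_rot: [[0.215, 0.977, -0.0], [0.977, -0.215, 0.0], [-0.0, -0.0, -1.0]]
ft_force: [1.1, 0.3, 1.2]
grip_width: -0.0
grip_force: 0.0
```

Emit:
{"api": "apply_moves", "payload": {"moves": [{"x":0,"y":0,"z":0.003,"twist":0},{"x":0,"y":0,"z":0.002,"twist":0},{"x":0,"y":0,"z":0.002,"twist":0},{"x":0,"y":0,"z":0.001,"twist":0},{"x":0,"y":0,"z":0.001,"twist":0},{"x":0,"y":0,"z":0.001,"twist":0},{"x":0,"y":0,"z":0.001,"twist":0},{"x":0,"y":0,"z":0.001,"twist":0},{"x":0,"y":0,"z":0,"twist":0},{"x":0,"y":0,"z":0,"twist":0}]}}

```text
t: 7.2
eef_pos: [0.5046, 0.1521, 0.0786]
tool_rot: [[0.215, 0.977, 0.0], [0.977, -0.215, -0.0], [-0.0, 0.0, -1.0]]
ft_force: [0.8, 0.2, 0.8]
grip_width: 0.0001
grip_force: 0.0
```

Emit:
{"api": "apply_moves", "payload": {"moves": [{"x":0,"y":0,"z":0.001,"twist":0},{"x":0,"y":0,"z":0.001,"twist":0},{"x":0,"y":0,"z":0.001,"twist":0},{"x":0,"y":0,"z":0.001,"twist":0},{"x":0,"y":0,"z":0,"twist":0},{"x":0,"y":0,"z":0,"twist":0},{"x":0,"y":0,"z":0,"twist":0},{"x":0,"y":0,"z":0,"twist":0},{"x":0,"y":0,"z":0,"twist":0},{"x":0,"y":0,"z":0,"twist":0}]}}

```text
t: 8.2
eef_pos: [0.5047, 0.1521, 0.0746]
tool_rot: [[0.215, 0.977, 0.0], [0.977, -0.215, -0.0], [-0.0, 0.0, -1.0]]
ft_force: [0.2, 0.8, -0.2]
grip_width: -0.0001
grip_force: 0.0
```

Emit:
{"api": "apply_moves", "payload": {"moves": [{"x":0,"y":0,"z":0.003,"twist":0},{"x":0,"y":0,"z":0.003,"twist":0},{"x":0,"y":0,"z":0.003,"twist":0},{"x":0,"y":0,"z":0.003,"twist":0},{"x":0,"y":0,"z":0,"twist":0},{"x":0,"y":0,"z":0,"twist":0},{"x":0,"y":0,"z":-0.012,"twist":0},{"x":0,"y":0,"z":-0.016,"twist":0},{"x":0,"y":0,"z":-0.008,"twist":0},{"x":0,"y":0,"z":0,"twist":0}]}}

```text
t: 9.2
eef_pos: [0.5058, 0.1525, 0.1003]
tool_rot: [[0.215, 0.977, 0.003], [0.977, -0.215, 0.001], [0.001, 0.003, -1.0]]
ft_force: [0.1, -0.6, 0.5]
grip_width: 0.0001
grip_force: 0.0
```

Emit:
{"api": "apply_moves", "payload": {"moves": [{"x":0.027,"y":0,"z":0,"twist":0},{"x":0.026,"y":0,"z":0,"twist":0},{"x":0,"y":0,"z":0.008,"twist":0},{"x":0,"y":0,"z":0.004,"twist":0},{"x":0,"y":0,"z":0.003,"twist":0},{"x":0,"y":0,"z":0.002,"twist":0},{"x":0,"y":0,"z":0.002,"twist":0},{"x":0,"y":0,"z":0.001,"twist":0},{"x":0,"y":0,"z":0,"twist":0},{"x":0,"y":0,"z":0,"twist":0}]}}

```text
t: 10.2
eef_pos: [0.5162, 0.2038, 0.0787]
tool_rot: [[0.215, 0.977, 0.0], [0.977, -0.215, -0.0], [0.0, 0.0, -1.0]]
ft_force: [1.4, -0.6, 0.0]
grip_width: 0.0
grip_force: 0.0
```

Emit:
{"api": "apply_moves", "payload": {"moves": [{"x":0,"y":0,"z":0.002,"twist":0},{"x":0,"y":0,"z":0.002,"twist":0},{"x":0,"y":0,"z":0.002,"twist":0},{"x":0,"y":0,"z":0,"twist":0},{"x":0,"y":0,"z":0,"twist":0},{"x":0,"y":0,"z":0,"twist":0},{"x":0,"y":0,"z":0,"twist":0},{"x":0,"y":0,"z":0,"twist":0},{"x":0,"y":0,"z":0,"twist":0},{"x":0,"y":0,"z":0,"twist":0}]}}

```text
t: 11.2
eef_pos: [0.5161, 0.2038, 0.0726]
tool_rot: [[0.215, 0.977, 0.0], [0.977, -0.215, -0.0], [-0.0, 0.0, -1.0]]
ft_force: [0.3, -0.8, 0.1]
grip_width: -0.0002
grip_force: 0.0
```

Emit:
{"api": "apply_moves", "payload": {"moves": [{"x":0,"y":0,"z":0.003,"twist":0},{"x":0,"y":0,"z":0.003,"twist":0},{"x":0,"y":0,"z":0.003,"twist":0},{"x":0,"y":0,"z":0,"twist":0},{"x":0,"y":0,"z":0,"twist":0},{"x":0,"y":0,"z":0,"twist":0},{"x":0,"y":0,"z":-0.012,"twist":0},{"x":0,"y":0,"z":-0.016,"twist":0},{"x":0,"y":0,"z":-0.008,"twist":0},{"x":0,"y":0,"z":0,"twist":0}]}}

```text
t: 12.2
eef_pos: [0.5174, 0.2045, 0.1019]
tool_rot: [[0.216, 0.976, 0.004], [0.976, -0.216, 0.001], [0.002, 0.004, -1.0]]
ft_force: [-0.2, 1.2, 0.1]
grip_width: -0.0003
grip_force: 0.0
```

Emit:
{"api": "apply_moves", "payload": {"moves": [{"x":0.027,"y":0,"z":0,"twist":0},{"x":0.026,"y":0,"z":0,"twist":0},{"x":0,"y":0,"z":0.008,"twist":0},{"x":0,"y":0,"z":0.004,"twist":0},{"x":0,"y":0,"z":0.003,"twist":0},{"x":0,"y":0,"z":0.002,"twist":0},{"x":0,"y":0,"z":0.002,"twist":0},{"x":0,"y":0,"z":0.001,"twist":0},{"x":0,"y":0,"z":0,"twist":0},{"x":0,"y":0,"z":0,"twist":0}]}}

```text
t: 13.2
eef_pos: [0.5276, 0.2555, 0.0797]
tool_rot: [[0.215, 0.977, 0.0], [0.977, -0.215, 0.0], [0.0, 0.0, -1.0]]
ft_force: [-0.5, 0.5, -0.2]
grip_width: 0.0003
grip_force: 0.0
```

Emit:
{"api": "apply_moves", "payload": {"moves": [{"x":0,"y":0,"z":0.002,"twist":0},{"x":0,"y":0,"z":0.002,"twist":0},{"x":0,"y":0,"z":0.002,"twist":0},{"x":0,"y":0,"z":0.001,"twist":0},{"x":0,"y":0,"z":0,"twist":0},{"x":0,"y":0,"z":0,"twist":0},{"x":0,"y":0,"z":0,"twist":0},{"x":0,"y":0,"z":0,"twist":0},{"x":0,"y":0,"z":0,"twist":0},{"x":0,"y":0,"z":0,"twist":0}]}}

```text
t: 14.2
eef_pos: [0.5275, 0.2556, 0.0726]
tool_rot: [[0.215, 0.977, 0.0], [0.977, -0.215, -0.0], [0.0, 0.0, -1.0]]
ft_force: [-0.7, -0.0, 0.8]
grip_width: 0.0001
grip_force: 0.0
```

Emit:
{"api": "apply_moves", "payload": {"moves": [{"x":0,"y":0,"z":0.002,"twist":0},{"x":0,"y":0,"z":0.002,"twist":0},{"x":0,"y":0,"z":0.002,"twist":0},{"x":0,"y":0,"z":0.002,"twist":0},{"x":0,"y":0,"z":0.002,"twist":0},{"x":0,"y":0,"z":0.002,"twist":0},{"x":0,"y":0,"z":0,"twist":0},{"x":0,"y":0,"z":0,"twist":0},{"x":0,"y":0,"z":0,"twist":0},{"x":0,"y":0,"z":0,"twist":0}]}}

```text
t: 15.2
eef_pos: [0.5276, 0.2556, 0.0607]
tool_rot: [[0.215, 0.977, 0.0], [0.977, -0.215, 0.0], [0.0, 0.0, -1.0]]
ft_force: [0.3, -0.2, 0.2]
grip_width: 0.0002
grip_force: 0.0
```

Run:
```python
from h import *
a=viewer.capture("wrist"); cv2.imwrite("pics/w3.png",a[:,:,::-1])
```

```text
(no output)
```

View pics/w3.png

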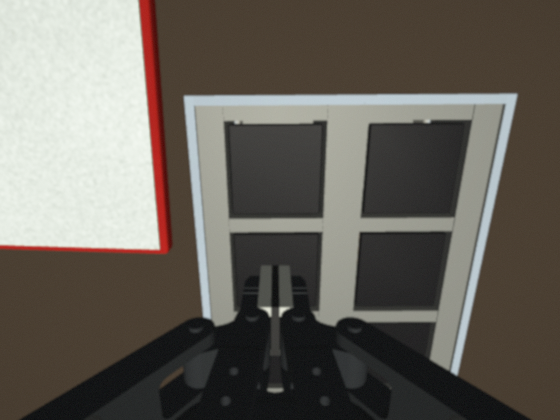

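The fingertips are inside the outline of cell 3, around (275,290), with no resistance, so it is free. Next is cell 4.

Emit:
{"api": "apply_moves", "payload": {"moves": [{"x":0,"y":0,"z":-0.02,"twist":0},{"x":0,"y":0,"z":-0.019,"twist":0},{"x":0.027,"y":0,"z":0,"twist":0},{"x":0.026,"y":0,"z":0,"twist":0},{"x":0,"y":0,"z":0.009,"twist":0},{"x":0,"y":0,"z":0.004,"twist":0},{"x":0,"y":0,"z":0.003,"twist":0},{"x":0,"y":0,"z":0.002,"twist":0},{"x":0,"y":0,"z":0.001,"twist":0},{"x":0,"y":0,"z":0,"twist":0}]}}

```text
t: 16.25
eef_pos: [0.539, 0.3068, 0.0805]
tool_rot: [[0.216, 0.976, -0.0], [0.976, -0.216, -0.0], [-0.0, 0.0, -1.0]]
ft_force: [0.1, 0.8, 0.3]
grip_width: 0.0001
grip_force: 0.0
```

Emit:
{"api": "apply_moves", "payload": {"moves": [{"x":0,"y":0,"z":0.001,"twist":0},{"x":0,"y":0,"z":0.001,"twist":0},{"x":0,"y":0,"z":0.001,"twist":0},{"x":0,"y":0,"z":0.001,"twist":0},{"x":0,"y":0,"z":0,"twist":0},{"x":0,"y":0,"z":0,"twist":0},{"x":0,"y":0,"z":0,"twist":0},{"x":0,"y":0,"z":0,"twist":0},{"x":0,"y":0,"z":0,"twist":0},{"x":0,"y":0,"z":0,"twist":0}]}}

```text
t: 17.25
eef_pos: [0.5389, 0.3074, 0.0766]
tool_rot: [[0.215, 0.977, 0.0], [0.977, -0.215, -0.0], [-0.0, 0.0, -1.0]]
ft_force: [-0.1, 0.4, -1.3]
grip_width: -0.0
grip_force: 0.0
```

Emit:
{"api": "apply_moves", "payload": {"moves": [{"x":0,"y":0,"z":0.002,"twist":0},{"x":0,"y":0,"z":0.002,"twist":0},{"x":0,"y":0,"z":0.002,"twist":0},{"x":0,"y":0,"z":0.002,"twist":0},{"x":0,"y":0,"z":0.002,"twist":0},{"x":0,"y":0,"z":0.002,"twist":0},{"x":0,"y":0,"z":0.002,"twist":0},{"x":0,"y":0,"z":0.002,"twist":0},{"x":0,"y":0,"z":0,"twist":0},{"x":0,"y":0,"z":0,"twist":0}]}}

```text
t: 18.25
eef_pos: [0.5389, 0.3074, 0.0606]
tool_rot: [[0.215, 0.977, 0.0], [0.977, -0.215, -0.0], [-0.0, 0.0, -1.0]]
ft_force: [-0.9, 0.0, -0.1]
grip_width: 0.0002
grip_force: 0.0
```

Emit:
{"api": "apply_moves", "payload": {"moves": [{"x":0,"y":0,"z":-0.02,"twist":0},{"x":0,"y":0,"z":-0.019,"twist":0},{"x":0,"y":0.032,"z":0,"twist":0},{"x":0,"y":0.032,"z":0,"twist":0},{"x":0,"y":0,"z":0.009,"twist":0},{"x":0,"y":0,"z":0.004,"twist":0},{"x":0,"y":0,"z":0.003,"twist":0},{"x":0,"y":0,"z":0.002,"twist":0},{"x":0,"y":0,"z":0.001,"twist":0},{"x":0,"y":0,"z":0,"twist":0}]}}

```text
t: 19.25
eef_pos: [0.6009, 0.2939, 0.0807]
tool_rot: [[0.214, 0.977, -0.0], [0.977, -0.214, -0.0], [-0.0, 0.0, -1.0]]
ft_force: [-0.3, 0.4, 0.6]
grip_width: 0.0002
grip_force: 0.0
```

Emit:
{"api": "apply_moves", "payload": {"moves": [{"x":0,"y":0,"z":0.001,"twist":0},{"x":0,"y":0,"z":0.001,"twist":0},{"x":0,"y":0,"z":0.001,"twist":0},{"x":0,"y":0,"z":0.001,"twist":0},{"x":0,"y":0,"z":0,"twist":0},{"x":0,"y":0,"z":0,"twist":0},{"x":0,"y":0,"z":0,"twist":0},{"x":0,"y":0,"z":0,"twist":0},{"x":0,"y":0,"z":0,"twist":0},{"x":0,"y":0,"z":0,"twist":0}]}}

```text
t: 20.25
eef_pos: [0.6014, 0.2936, 0.0766]
tool_rot: [[0.215, 0.977, 0.0], [0.977, -0.215, -0.0], [0.0, 0.0, -1.0]]
ft_force: [-0.5, 0.5, 0.1]
grip_width: -0.0001
grip_force: 0.0
```

Emit:
{"api": "apply_moves", "payload": {"moves": [{"x":0,"y":0,"z":0.002,"twist":0},{"x":0,"y":0,"z":0.002,"twist":0},{"x":0,"y":0,"z":0.002,"twist":0},{"x":0,"y":0,"z":0.002,"twist":0},{"x":0,"y":0,"z":0.002,"twist":0},{"x":0,"y":0,"z":0.002,"twist":0},{"x":0,"y":0,"z":0.002,"twist":0},{"x":0,"y":0,"z":0.002,"twist":0},{"x":0,"y":0,"z":0,"twist":0},{"x":0,"y":0,"z":0,"twist":0}]}}

```text
t: 21.25
eef_pos: [0.6014, 0.2936, 0.0606]
tool_rot: [[0.215, 0.977, -0.0], [0.977, -0.215, -0.0], [-0.0, -0.0, -1.0]]
ft_force: [0.1, -0.1, -0.8]
grip_width: -0.0003
grip_force: 0.0
```

Emit:
{"api": "apply_moves", "payload": {"moves": [{"x":0,"y":0,"z":-0.02,"twist":0},{"x":0,"y":0,"z":-0.019,"twist":0},{"x":-0.027,"y":0,"z":0,"twist":0},{"x":-0.026,"y":0,"z":0,"twist":0},{"x":0,"y":0,"z":0.009,"twist":0},{"x":0,"y":0,"z":0.004,"twist":0},{"x":0,"y":0,"z":0.003,"twist":0},{"x":0,"y":0,"z":0.002,"twist":0},{"x":0,"y":0,"z":0.001,"twist":0},{"x":0,"y":0,"z":0,"twist":0}]}}

```text
t: 22.25
eef_pos: [0.5898, 0.2425, 0.0804]
tool_rot: [[0.214, 0.977, -0.0], [0.977, -0.214, 0.0], [0.0, -0.0, -1.0]]
ft_force: [-1.2, -0.6, 0.5]
grip_width: -0.0002
grip_force: 0.0
```

Emit:
{"api": "apply_moves", "payload": {"moves": [{"x":0,"y":0,"z":0.001,"twist":0},{"x":0,"y":0,"z":0.001,"twist":0},{"x":0,"y":0,"z":0.001,"twist":0},{"x":0,"y":0,"z":0.001,"twist":0},{"x":0,"y":0,"z":0.001,"twist":0},{"x":0,"y":0,"z":0,"twist":0},{"x":0,"y":0,"z":0,"twist":0},{"x":0,"y":0,"z":0,"twist":0},{"x":0,"y":0,"z":0,"twist":0},{"x":0,"y":0,"z":0,"twist":0}]}}

```text
t: 23.25
eef_pos: [0.59, 0.2418, 0.0756]
tool_rot: [[0.215, 0.977, 0.0], [0.977, -0.215, -0.0], [-0.0, 0.0, -1.0]]
ft_force: [0.7, -0.2, -0.1]
grip_width: -0.0
grip_force: 0.0
```

Six cells can't all be free, and the tips in the wrist picture sit well behind the stated 25 mm. So the fingers probably haven't touched anything yet. I'll keep going down here until I feel contact.

Emit:
{"api": "apply_moves", "payload": {"moves": [{"x":0,"y":0,"z":0.004,"twist":0},{"x":0,"y":0,"z":0.004,"twist":0},{"x":0,"y":0,"z":0.003,"twist":0},{"x":0,"y":0,"z":0.002,"twist":0},{"x":0,"y":0,"z":0.002,"twist":0},{"x":0,"y":0,"z":0.001,"twist":0},{"x":0,"y":0,"z":0.001,"twist":0},{"x":0,"y":0,"z":0,"twist":0},{"x":0,"y":0,"z":0,"twist":0},{"x":0,"y":0,"z":0,"twist":0}]}}

```text
t: 24.25
eef_pos: [0.5901, 0.2418, 0.0587]
tool_rot: [[0.215, 0.977, 0.0], [0.977, -0.215, 0.0], [0.0, 0.0, -1.0]]
ft_force: [0.5, -0.1, 0.1]
grip_width: 0.0
grip_force: 0.0
```

Run:
```python
from h import *
a=viewer.capture("side"); cr=cv2.resize(a[90:260,90:310],None,fx=3.5,fy=3.5,interpolation=cv2.INTER_CUBIC); cv2.imwrite("pics/s1.png",cr[:,:,::-1])
s=robot.read_state(); print(s["eef_pos"],s["ft_force"],s["wrist_torque"])
```

```text
[0.5900469  0.2418532  0.05873871] [-0.61700963  0.02082258 -0.18663582] [-0.01356698  0.01287598  0.01510217]
```

View pics/s1.png

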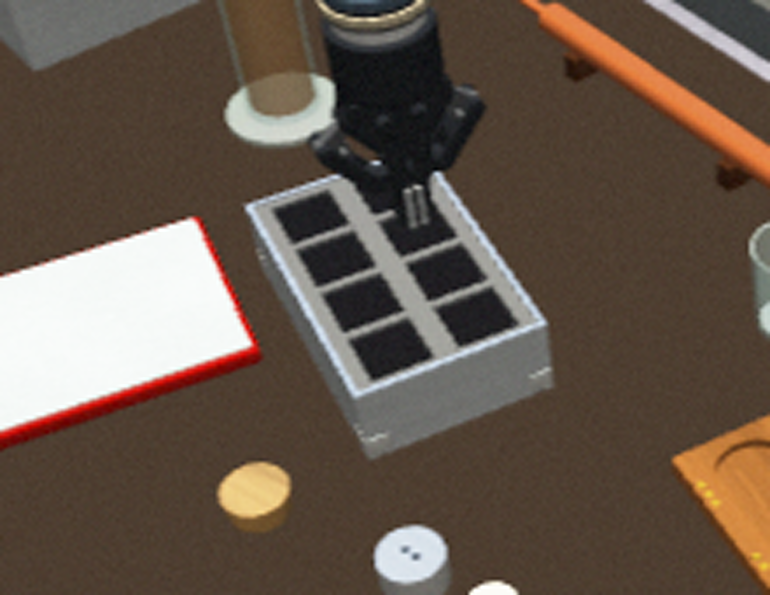

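Run:
```python
from h import *
C=cam("side")
for z in (.03,.04,.05,.06,.07,.08): print(z,np.round((w2p(C,[.590,.242,z])-[90,90])*3.5))
for g in [(.032,.0265),(.032,.0795)]:
    t=-.211;c,s=np.cos(t),np.sin(t);print(np.round((w2p(C,[.5528+c*g[0]-s*g[1],.2225+s*g[0]+c*g[1],.06])-[90,90])*3.5))
```

```text
0.03 [423. 259.]
0.04 [421. 249.]
0.05 [419. 239.]
0.06 [418. 229.]
0.07 [416. 218.]
0.08 [414. 208.]
[417. 229.]
[391. 189.]
```

In the side crop the tips end at about (420,228). That puts them at z≈0.061, just at the cover, so the tips are level with the reported TCP rather than 25 mm ahead of it. Nothing has been probed yet. I'll press on cell 7 now.

Emit:
{"api": "apply_moves", "payload": {"moves": [{"x":0,"y":0,"z":0.001,"twist":0},{"x":0,"y":0,"z":0.001,"twist":0},{"x":0,"y":0,"z":0.001,"twist":0},{"x":0,"y":0,"z":0.001,"twist":0},{"x":0,"y":0,"z":0.001,"twist":0},{"x":0,"y":0,"z":0.001,"twist":0},{"x":0,"y":0,"z":0,"twist":0},{"x":0,"y":0,"z":0,"twist":0},{"x":0,"y":0,"z":0,"twist":0},{"x":0,"y":0,"z":0,"twist":0}]}}

```text
t: 25.3
eef_pos: [0.59, 0.2418, 0.0527]
tool_rot: [[0.215, 0.977, 0.0], [0.977, -0.215, -0.0], [0.0, 0.0, -1.0]]
ft_force: [0.1, -0.3, -0.2]
grip_width: -0.0002
grip_force: 0.0
```

Emit:
{"api": "apply_moves", "payload": {"moves": [{"x":0,"y":0,"z":0.001,"twist":0},{"x":0,"y":0,"z":0.001,"twist":0},{"x":0,"y":0,"z":0.001,"twist":0},{"x":0,"y":0,"z":0.001,"twist":0},{"x":0,"y":0,"z":0.001,"twist":0},{"x":0,"y":0,"z":0.001,"twist":0},{"x":0,"y":0,"z":0,"twist":0},{"x":0,"y":0,"z":0,"twist":0},{"x":0,"y":0,"z":0,"twist":0},{"x":0,"y":0,"z":0,"twist":0}]}}

```text
t: 26.3
eef_pos: [0.59, 0.2418, 0.0466]
tool_rot: [[0.215, 0.977, 0.0], [0.977, -0.215, -0.0], [0.0, 0.0, -1.0]]
ft_force: [-0.2, 0.8, 0.4]
grip_width: -0.0002
grip_force: 0.1
```

Run:
```python
from h import *
a=viewer.capture("side"); cr=cv2.resize(a[110:200,150:270],None,fx=6,fy=6,interpolation=cv2.INTER_CUBIC); cv2.imwrite("pics/s2.png",cr[:,:,::-1])
C=cam("side")
for z in (.03,.04,.05,.06): print(z,np.round((w2p(C,[.590,.242,z])-[150,110])*6))
```

```text
0.03 [365. 324.]
0.04 [362. 307.]
0.05 [359. 290.]
0.06 [356. 272.]
```

View pics/s2.png

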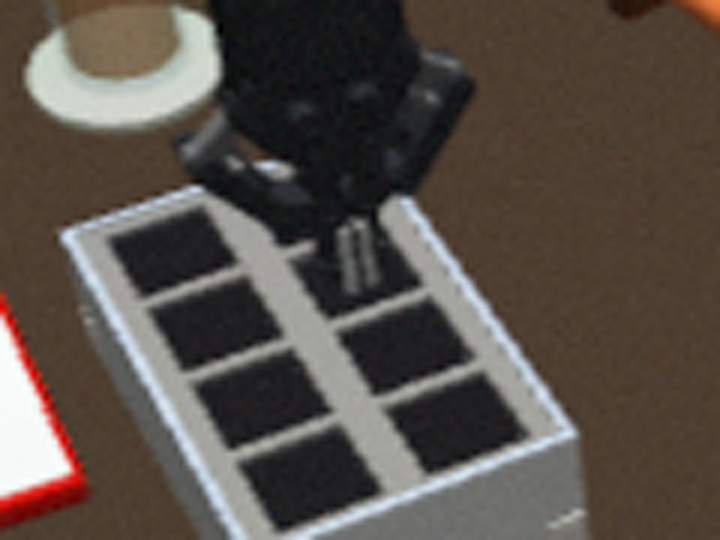

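The tips now end at (358,293), so z≈0.049 and cover 7 is about 10 mm down with no force. Cell 7 is free. Next are cells 6 and 5.

Emit:
{"api": "apply_moves", "payload": {"moves": [{"x":0,"y":0,"z":-0.012,"twist":0},{"x":0,"y":0,"z":-0.012,"twist":0},{"x":-0.027,"y":0,"z":0,"twist":0},{"x":-0.026,"y":0,"z":0,"twist":0},{"x":0,"y":0,"z":0.008,"twist":0},{"x":0,"y":0,"z":0.003,"twist":0},{"x":0,"y":0,"z":0.002,"twist":0},{"x":0,"y":0,"z":0.002,"twist":0},{"x":0,"y":0,"z":0.001,"twist":0},{"x":0,"y":0,"z":0,"twist":0}]}}

```text
t: 27.35
eef_pos: [0.5785, 0.1907, 0.0545]
tool_rot: [[0.214, 0.977, -0.0], [0.977, -0.214, 0.0], [0.0, -0.0, -1.0]]
ft_force: [-0.6, 1.3, -0.4]
grip_width: -0.0
grip_force: 0.0
```

Emit:
{"api": "apply_moves", "payload": {"moves": [{"x":0,"y":0,"z":0.001,"twist":0},{"x":0,"y":0,"z":0.001,"twist":0},{"x":0,"y":0,"z":0.001,"twist":0},{"x":0,"y":0,"z":0,"twist":0},{"x":0,"y":0,"z":0,"twist":0},{"x":0,"y":0,"z":0,"twist":0},{"x":0,"y":0,"z":0,"twist":0},{"x":0,"y":0,"z":0,"twist":0},{"x":0,"y":0,"z":0,"twist":0},{"x":0,"y":0,"z":0,"twist":0}]}}

```text
t: 28.35
eef_pos: [0.5786, 0.1901, 0.0516]
tool_rot: [[0.215, 0.977, 0.0], [0.977, -0.215, -0.0], [-0.0, 0.0, -1.0]]
ft_force: [-0.1, 0.7, 0.0]
grip_width: 0.0001
grip_force: 0.0
```

Still nothing here. I'll press deeper while nothing resists.

Emit:
{"api": "apply_moves", "payload": {"moves": [{"x":0,"y":0,"z":0.001,"twist":0},{"x":0,"y":0,"z":0.001,"twist":0},{"x":0,"y":0,"z":0.001,"twist":0},{"x":0,"y":0,"z":0.001,"twist":0},{"x":0,"y":0,"z":0.001,"twist":0},{"x":0,"y":0,"z":0,"twist":0},{"x":0,"y":0,"z":0,"twist":0},{"x":0,"y":0,"z":0,"twist":0},{"x":0,"y":0,"z":0,"twist":0},{"x":0,"y":0,"z":0,"twist":0}]}}

```text
t: 29.35
eef_pos: [0.5786, 0.1901, 0.0466]
tool_rot: [[0.215, 0.977, 0.0], [0.977, -0.215, -0.0], [0.0, 0.0, -1.0]]
ft_force: [-0.8, 0.0, -0.2]
grip_width: 0.0002
grip_force: 0.1
```

Emit:
{"api": "apply_moves", "payload": {"moves": [{"x":0,"y":0,"z":0.001,"twist":0},{"x":0,"y":0,"z":0.001,"twist":0},{"x":0,"y":0,"z":0.001,"twist":0},{"x":0,"y":0,"z":0.001,"twist":0},{"x":0,"y":0,"z":0,"twist":0},{"x":0,"y":0,"z":0,"twist":0},{"x":0,"y":0,"z":0,"twist":0},{"x":0,"y":0,"z":0,"twist":0},{"x":0,"y":0,"z":0,"twist":0},{"x":0,"y":0,"z":0,"twist":0}]}}

```text
t: 30.35
eef_pos: [0.5788, 0.1901, 0.0463]
tool_rot: [[0.216, 0.976, 0.001], [0.976, -0.216, -0.002], [-0.002, 0.002, -1.0]]
ft_force: [-7.3, -5.2, 23.3]
grip_width: -0.0002
grip_force: 11.8
```

Hard contact at TCP 0.0465: 23 N after 3.7 mm more of command. That matches a taken cover stopping at 0.057, with the tips about 10.5 mm above the TCP, as the wrist image suggested. So cell 6 is taken and cell 7 is still open. I'll probe the remaining cells to a commanded 0.0446.

Emit:
{"api": "apply_moves", "payload": {"moves": [{"x":0,"y":0,"z":-0.0125,"twist":0},{"x":0,"y":0,"z":-0.011,"twist":0},{"x":-0.027,"y":0,"z":0,"twist":0},{"x":-0.026,"y":0,"z":0,"twist":0},{"x":0,"y":0,"z":0.012,"twist":0},{"x":0,"y":0,"z":0.004,"twist":0},{"x":0,"y":0,"z":0.002,"twist":0},{"x":0,"y":0,"z":0.0015,"twist":0},{"x":0,"y":0,"z":0.001,"twist":0},{"x":0,"y":0,"z":0.001,"twist":0}]}}

```text
t: 31.35
eef_pos: [0.5673, 0.1392, 0.0447]
tool_rot: [[0.214, 0.977, 0.001], [0.977, -0.214, 0.001], [0.001, 0.0, -1.0]]
ft_force: [0.1, -0.0, 1.1]
grip_width: 0.0002
grip_force: 0.1
```

Emit:
{"api": "apply_moves", "payload": {"moves": [{"x":0,"y":0,"z":-0.011,"twist":0},{"x":0,"y":0,"z":-0.0105,"twist":0},{"x":0,"y":-0.032,"z":0,"twist":0},{"x":0,"y":-0.032,"z":0,"twist":0},{"x":0,"y":0,"z":0.012,"twist":0},{"x":0,"y":0,"z":0.004,"twist":0},{"x":0,"y":0,"z":0.002,"twist":0},{"x":0,"y":0,"z":0.0015,"twist":0},{"x":0,"y":0,"z":0.001,"twist":0},{"x":0,"y":0,"z":0.001,"twist":0}]}}

```text
t: 32.35
eef_pos: [0.5053, 0.1521, 0.0446]
tool_rot: [[0.216, 0.976, 0.001], [0.976, -0.216, 0.0], [0.0, 0.001, -1.0]]
ft_force: [0.2, -0.1, 0.2]
grip_width: 0.0002
grip_force: 0.1
```

Emit:
{"api": "apply_moves", "payload": {"moves": [{"x":0,"y":0,"z":-0.011,"twist":0},{"x":0,"y":0,"z":-0.0105,"twist":0},{"x":0.027,"y":0,"z":0,"twist":0},{"x":0.026,"y":0,"z":0,"twist":0},{"x":0,"y":0,"z":0.012,"twist":0},{"x":0,"y":0,"z":0.004,"twist":0},{"x":0,"y":0,"z":0.002,"twist":0},{"x":0,"y":0,"z":0.0015,"twist":0},{"x":0,"y":0,"z":0.001,"twist":0},{"x":0,"y":0,"z":0.001,"twist":0}]}}

```text
t: 33.35
eef_pos: [0.516, 0.2026, 0.0463]
tool_rot: [[0.217, 0.976, -0.0], [0.976, -0.217, -0.003], [-0.003, 0.0, -1.0]]
ft_force: [-5.5, -3.7, 20.5]
grip_width: -0.0002
grip_force: 10.3
```

Emit:
{"api": "apply_moves", "payload": {"moves": [{"x":0,"y":0,"z":-0.011,"twist":0},{"x":0,"y":0,"z":-0.0105,"twist":0},{"x":0.027,"y":0,"z":0,"twist":0},{"x":0.026,"y":0,"z":0,"twist":0},{"x":0,"y":0,"z":0.012,"twist":0},{"x":0,"y":0,"z":0.004,"twist":0},{"x":0,"y":0,"z":0.002,"twist":0},{"x":0,"y":0,"z":0.0015,"twist":0},{"x":0,"y":0,"z":0.001,"twist":0},{"x":0,"y":0,"z":0.001,"twist":0}]}}

```text
t: 34.35
eef_pos: [0.5277, 0.255, 0.0447]
tool_rot: [[0.216, 0.976, 0.0], [0.976, -0.216, -0.0], [-0.0, 0.0, -1.0]]
ft_force: [0.8, 0.0, -0.0]
grip_width: -0.0004
grip_force: 0.1
```

Emit:
{"api": "apply_moves", "payload": {"moves": [{"x":0,"y":0,"z":-0.011,"twist":0},{"x":0,"y":0,"z":-0.0105,"twist":0},{"x":0.027,"y":0,"z":0,"twist":0},{"x":0.026,"y":0,"z":0,"twist":0},{"x":0,"y":0,"z":0.012,"twist":0},{"x":0,"y":0,"z":0.004,"twist":0},{"x":0,"y":0,"z":0.002,"twist":0},{"x":0,"y":0,"z":0.0015,"twist":0},{"x":0,"y":0,"z":0.001,"twist":0},{"x":0,"y":0,"z":0.001,"twist":0}]}}

```text
t: 35.35
eef_pos: [0.5392, 0.3068, 0.0448]
tool_rot: [[0.216, 0.976, 0.0], [0.976, -0.216, -0.0], [-0.0, 0.0, -1.0]]
ft_force: [-0.8, 0.2, 1.3]
grip_width: 0.0003
grip_force: 0.1
```

Emit:
{"api": "apply_moves", "payload": {"moves": [{"x":0,"y":0,"z":-0.011,"twist":0},{"x":0,"y":0,"z":-0.0105,"twist":0},{"x":0,"y":0.032,"z":0,"twist":0},{"x":0,"y":0.032,"z":0,"twist":0},{"x":0,"y":0,"z":0.012,"twist":0},{"x":0,"y":0,"z":0.004,"twist":0},{"x":0,"y":0,"z":0.002,"twist":0},{"x":0,"y":0,"z":0.0015,"twist":0},{"x":0,"y":0,"z":0.001,"twist":0},{"x":0,"y":0,"z":0.001,"twist":0}]}}

```text
t: 36.35
eef_pos: [0.601, 0.2941, 0.045]
tool_rot: [[0.214, 0.977, 0.0], [0.977, -0.214, 0.0], [0.0, 0.0, -1.0]]
ft_force: [-0.3, 0.7, -0.4]
grip_width: -0.0002
grip_force: 0.1
```

Emit:
{"api": "apply_moves", "payload": {"moves": [{"x":0,"y":0,"z":-0.011,"twist":0},{"x":0,"y":0,"z":-0.0105,"twist":0},{"x":-0.027,"y":0,"z":0,"twist":0},{"x":-0.026,"y":0,"z":0,"twist":0},{"x":0,"y":0,"z":0.012,"twist":0},{"x":0,"y":0,"z":0.004,"twist":0},{"x":0,"y":0,"z":0.002,"twist":0},{"x":0,"y":0,"z":0.0015,"twist":0},{"x":0,"y":0,"z":0.001,"twist":0},{"x":0,"y":0,"z":0.001,"twist":0}]}}

```text
t: 37.35
eef_pos: [0.59, 0.2434, 0.0464]
tool_rot: [[0.214, 0.977, 0.001], [0.977, -0.214, 0.0], [0.001, 0.001, -1.0]]
ft_force: [-3.9, -2.2, 14.0]
grip_width: -0.0001
grip_force: 7.2
```

Cells 2, 6 and 7 are taken. Cells 1, 3, 4, 5 and 8 gave way past 3 mm with no force. I'll press those five 20 mm deep to confirm.

Emit:
{"api": "apply_moves", "payload": {"moves": [{"x":0,"y":0,"z":-0.0215,"twist":0},{"x":0.027,"y":0,"z":0,"twist":0},{"x":0.026,"y":0,"z":0,"twist":0},{"x":0,"y":0,"z":0.014,"twist":0},{"x":0,"y":0,"z":0.008,"twist":0},{"x":0,"y":0,"z":0.007,"twist":0},{"x":0,"y":0,"z":0.007,"twist":0},{"x":0,"y":0,"z":0,"twist":0},{"x":0,"y":0,"z":0,"twist":0},{"x":0,"y":0,"z":0,"twist":0}]}}

```text
t: 38.35
eef_pos: [0.6017, 0.2933, 0.0305]
tool_rot: [[0.216, 0.976, 0.001], [0.976, -0.216, -0.0], [0.0, 0.001, -1.0]]
ft_force: [-0.5, -0.1, 0.9]
grip_width: 0.0
grip_force: 0.2
```

Emit:
{"api": "apply_moves", "payload": {"moves": [{"x":0,"y":0,"z":-0.018,"twist":0},{"x":0,"y":0,"z":-0.018,"twist":0},{"x":0,"y":-0.032,"z":0,"twist":0},{"x":0,"y":-0.032,"z":0,"twist":0},{"x":0,"y":0,"z":0.014,"twist":0},{"x":0,"y":0,"z":0.008,"twist":0},{"x":0,"y":0,"z":0.007,"twist":0},{"x":0,"y":0,"z":0.007,"twist":0},{"x":0,"y":0,"z":0,"twist":0},{"x":0,"y":0,"z":0,"twist":0}]}}

```text
t: 39.35
eef_pos: [0.5394, 0.307, 0.0298]
tool_rot: [[0.216, 0.976, -0.0], [0.976, -0.216, -0.0], [-0.0, -0.0, -1.0]]
ft_force: [0.5, -0.2, 0.7]
grip_width: 0.0001
grip_force: 0.2
```

Emit:
{"api": "apply_moves", "payload": {"moves": [{"x":0,"y":0,"z":-0.018,"twist":0},{"x":0,"y":0,"z":-0.018,"twist":0},{"x":-0.027,"y":0,"z":0,"twist":0},{"x":-0.026,"y":0,"z":0,"twist":0},{"x":0,"y":0,"z":0.014,"twist":0},{"x":0,"y":0,"z":0.008,"twist":0},{"x":0,"y":0,"z":0.007,"twist":0},{"x":0,"y":0,"z":0.007,"twist":0},{"x":0,"y":0,"z":0,"twist":0},{"x":0,"y":0,"z":0,"twist":0}]}}

```text
t: 40.35
eef_pos: [0.5271, 0.2564, 0.0299]
tool_rot: [[0.214, 0.977, -0.001], [0.977, -0.214, 0.0], [0.0, -0.001, -1.0]]
ft_force: [-0.1, -0.4, -0.8]
grip_width: 0.0004
grip_force: 0.2
```

Emit:
{"api": "apply_moves", "payload": {"moves": [{"x":0,"y":0,"z":-0.018,"twist":0},{"x":0,"y":0,"z":-0.018,"twist":0},{"x":-0.036,"y":0,"z":0,"twist":0},{"x":-0.035,"y":0,"z":0,"twist":0},{"x":-0.035,"y":0,"z":0,"twist":0},{"x":0,"y":0,"z":0.014,"twist":0},{"x":0,"y":0,"z":0.008,"twist":0},{"x":0,"y":0,"z":0.007,"twist":0},{"x":0,"y":0,"z":0.007,"twist":0},{"x":0,"y":0,"z":0,"twist":0}]}}

```text
t: 41.35
eef_pos: [0.5042, 0.1534, 0.0292]
tool_rot: [[0.213, 0.977, -0.001], [0.977, -0.213, 0.0], [0.0, -0.001, -1.0]]
ft_force: [-0.6, 0.3, 0.6]
grip_width: -0.0004
grip_force: 0.2
```

Emit:
{"api": "apply_moves", "payload": {"moves": [{"x":0,"y":0,"z":-0.018,"twist":0},{"x":0,"y":0,"z":-0.018,"twist":0},{"x":0,"y":0.032,"z":0,"twist":0},{"x":0,"y":0.032,"z":0,"twist":0},{"x":0,"y":0,"z":0.014,"twist":0},{"x":0,"y":0,"z":0.008,"twist":0},{"x":0,"y":0,"z":0.007,"twist":0},{"x":0,"y":0,"z":0.007,"twist":0},{"x":0,"y":0,"z":0,"twist":0},{"x":0,"y":0,"z":0,"twist":0}]}}

```text
t: 42.35
eef_pos: [0.5666, 0.1387, 0.0301]
tool_rot: [[0.214, 0.977, -0.0], [0.977, -0.214, -0.0], [-0.0, -0.0, -1.0]]
ft_force: [-0.3, -0.2, 0.6]
grip_width: 0.0002
grip_force: 0.2
```

All five gave way the full 20 mm, so cells 1, 3, 4, 5 and 8 are free. Now I'll go and look at the near row of bottles.

Emit:
{"api": "apply_moves", "payload": {"moves": [{"x":0,"y":0,"z":-0.045,"twist":0},{"x":0,"y":0,"z":-0.045,"twist":0},{"x":-0.033,"y":-0.01,"z":-0.018,"twist":0},{"x":-0.033,"y":-0.01,"z":-0.018,"twist":0},{"x":-0.033,"y":-0.01,"z":-0.018,"twist":0},{"x":-0.033,"y":-0.01,"z":-0.018,"twist":0},{"x":-0.033,"y":-0.01,"z":-0.018,"twist":0},{"x":-0.033,"y":-0.01,"z":-0.018,"twist":0},{"x":-0.033,"y":-0.01,"z":-0.018,"twist":0},{"x":0,"y":0,"z":0,"twist":0}], "grip": 0.4}}

```text
t: 43.35
eef_pos: [0.4484, -0.0767, 0.2484]
tool_rot: [[0.223, 0.975, 0.003], [0.975, -0.223, -0.005], [-0.004, 0.004, -1.0]]
ft_force: [0.3, -0.2, -0.3]
grip_width: 0.051
grip_force: 0.0
```

```bash
cat >> h.py <<'E'
H={"bottle1":.038,"weight_small":.014,"weight_medium":.014,"weight_large":.014}
def hullfit(C,m,r,h,p0):
    "fit upright cylinder footprint centre to a mask by matching projected hull (IoU)"
    from scipy.optimize import minimize
    a=np.linspace(0,2*np.pi,40)
    def f(p):
        P=np.array([w2p(C,[p[0]+r*np.cos(t),p[1]+r*np.sin(t),z]) for z in(0,h) for t in a])
        k=np.zeros(m.shape,np.uint8);cv2.fillConvexPoly(k,np.round(cv2.convexHull(np.float32(P))*16).astype(np.int32),1,shift=4)
        return 1-(k&m).sum()/max(1,(k|m).sum())
    o=minimize(f,p0,method="Nelder-Mead",options=dict(initial_simplex=[p0,p0+[.006,0],p0+[0,.006]],xatol=3e-4,fatol=1e-4))
    return o.x,1-o.fun
RH={"bottle1":(.016,.076),"weight_small":(.019,.028),"weight_medium":(.023,.028),"weight_large":(.027,.028)}
def find(c,q,thr=.3):
    C=cam(c)
    for d in masks(c,q):
        if d["score"]<thr: continue
        m=d["mask"].astype(np.uint8);v,u=np.nonzero(m)
        edge=u.min()<2 or v.min()<2 or u.max()>557 or v.max()>417
        p,i=hullfit(C,m,*RH[q],p2w(C,(u.mean(),v.mean()),H[q]))
        print(q,round(d["score"],2),"px",round(u.mean()),round(v.mean()),"edge" if edge else "","xy",np.round(p,4),"IoU",round(i,2))
E
python3 - <<'E'
from h import *
s=robot.read_state();print(s["t"],s["eef_pos"],s["grip_width"])
viewer.capture("wrist"); 
for q in RH: find("wrist",q)
viewer.capture("top")
for q in RH: find("top",q)
E
```

```text
43.35 [ 0.44842068 -0.07669061  0.24835908] 0.0510106611583004
bottle1 0.96 px 306 365  xy [ 0.434  -0.3317] IoU 0.72
bottle1 0.76 px 277 244  xy [ 0.4358 -0.1465] IoU 0.94
bottle1 0.69 px 445 322  xy [ 0.6237 -0.3158] IoU 0.51
bottle1 0.56 px 253 187  xy [ 0.4254 -0.0729] IoU 0.94
weight_medium 0.95 px 234 95  xy [0.4255 0.0264] IoU 0.92
weight_large 0.96 px 297 304  xy [ 0.4403 -0.2471] IoU 0.92
bottle1 0.67 px 441 287  xy [ 0.4329 -0.3448] IoU 0.86
bottle1 0.58 px 426 198  xy [ 0.6244 -0.3233] IoU 0.9
weight_small 0.84 px 451 228  xy [ 0.5633 -0.3826] IoU 0.8
weight_medium 0.8 px 268 292  xy [0.4265 0.0214] IoU 0.9
weight_large 0.97 px 396 285  xy [ 0.4396 -0.2554] IoU 0.89
```

The small weight has been knocked; it is now near (0.563,-0.383). Next I'll grasp bottle B3 at (0.426,-0.0765).

Run:
```python
from h import *
s=robot.read_state();print(s["eef_pos"],np.degrees(yaw(s["tool_rot"])))
viewer.capture("wrist"); find("wrist","bottle1");find("wrist","weight_medium")
go(.426,-.0765,.028)
```

```text
[ 0.44914534 -0.07144481  0.24573367] 77.66176020011869
bottle1 0.8 px 440 322  xy [ 0.6149 -0.3069] IoU 0.24
bottle1 0.76 px 255 192  xy [ 0.426  -0.0761] IoU 0.95
bottle1 0.66 px 278 250  xy [ 0.4353 -0.1503] IoU 0.93
bottle1 0.62 px 306 368  xy [ 0.4338 -0.3283] IoU 0.6
weight_medium 0.59 px 236 101  xy [0.4258 0.0192] IoU 0.96
t 44.0 twist -0.000  xyz(mm) -9.4 -21.6 217.9
```

Emit:
{"api": "apply_moves", "payload": {"moves": [{"x":-0.0095,"y":-0.0215,"z":0,"twist":0},{"x":0,"y":0,"z":0.045,"twist":0},{"x":0,"y":0,"z":0.045,"twist":0},{"x":0,"y":0,"z":0.045,"twist":0},{"x":0,"y":0,"z":0.04,"twist":0},{"x":0,"y":0,"z":0.025,"twist":0},{"x":0,"y":0,"z":0.012,"twist":0},{"x":0,"y":0,"z":0.006,"twist":0},{"x":0,"y":0,"z":0,"twist":0},{"x":0,"y":0,"z":0,"twist":0}]}}

```text
t: 45.0
eef_pos: [0.4271, -0.077, 0.0292]
tool_rot: [[0.215, 0.977, 0.002], [0.977, -0.215, -0.001], [-0.0, 0.003, -1.0]]
ft_force: [-0.3, 1.4, 0.4]
grip_width: 0.051
grip_force: 0.0
```

Emit:
{"api": "apply_moves", "payload": {"moves": [{"x":0,"y":0,"z":0,"twist":0},{"x":0,"y":0,"z":0,"twist":0},{"x":0,"y":0,"z":0,"twist":0},{"x":0,"y":0,"z":0,"twist":0},{"x":0,"y":0,"z":0,"twist":0},{"x":0,"y":0,"z":0,"twist":0},{"x":0,"y":0,"z":-0.005,"twist":0},{"x":0,"y":0,"z":-0.015,"twist":0},{"x":0,"y":0,"z":-0.03,"twist":0},{"x":0,"y":0,"z":-0.03,"twist":0}], "grip": 1}}

```text
t: 46.0
eef_pos: [0.4253, -0.0767, 0.109]
tool_rot: [[0.215, 0.977, -0.001], [0.977, -0.215, 0.001], [0.0, -0.001, -1.0]]
ft_force: [0.2, -0.9, -2.6]
grip_width: 0.0304
grip_force: 59.5
```

Run:
```python
from h import *
a=viewer.capture("side"); s=robot.read_state();print(s["eef_pos"],s["grip_width"],s["ft_force"])
cr=cv2.resize(a[180:330,150:330],None,fx=4,fy=4,interpolation=cv2.INTER_CUBIC); cv2.imwrite("pics/s3.png",cr[:,:,::-1])
t=-.211;c,n=np.cos(t),np.sin(t)
for k,g in {1:(-.032,-.0795),3:(-.032,.0265),4:(-.032,.0795),5:(.032,-.0795),8:(.032,.0795)}.items():
    print(k,end=" "); go(.5528+c*g[0]-n*g[1],.2225+n*g[0]+c*g[1],.058)
```

```text
[ 0.42867408 -0.07678469  0.11323138] 0.03071537410593103 [ 1.8253897  -0.72951573  0.91677931]
1 t 46.0 twist -0.000  xyz(mm) 239.3 25.4 55.2
3 t 46.0 twist -0.000  xyz(mm) 345.3 24.8 55.2
4 t 46.0 twist -0.000  xyz(mm) 398.3 24.5 55.2
5 t 46.0 twist -0.000  xyz(mm) 239.6 89.4 55.2
8 t 46.0 twist -0.000  xyz(mm) 398.6 88.5 55.2
```

View pics/s3.png

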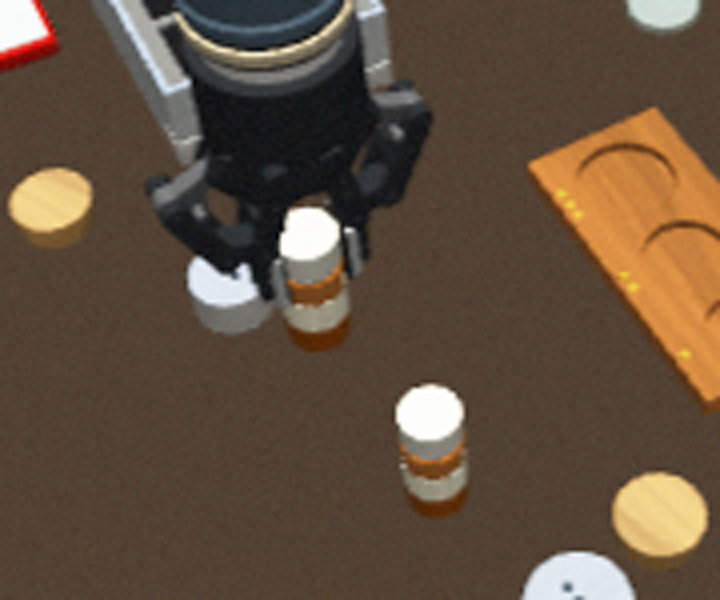

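The bottle is held upright, and the tips grip it around mid-height. I'll take it to cell 8.

Emit:
{"api": "apply_moves", "payload": {"moves": [{"x":0,"y":0,"z":-0.032,"twist":0},{"x":0.042,"y":0.0095,"z":0,"twist":0},{"x":0.042,"y":0.0095,"z":0,"twist":0},{"x":0.042,"y":0.0095,"z":0,"twist":0},{"x":0.042,"y":0.0095,"z":0,"twist":0},{"x":0.042,"y":0.0095,"z":0,"twist":0},{"x":0.042,"y":0.0095,"z":0,"twist":0},{"x":0.042,"y":0.0095,"z":0,"twist":0},{"x":0.042,"y":0.0095,"z":0,"twist":0},{"x":0.042,"y":0.0095,"z":0,"twist":0}]}}

```text
t: 47.05
eef_pos: [0.5913, 0.2749, 0.14]
tool_rot: [[0.216, 0.976, -0.0], [0.976, -0.216, -0.001], [-0.001, -0.0, -1.0]]
ft_force: [0.2, -0.6, -2.0]
grip_width: 0.0309
grip_force: 60.2
```

Emit:
{"api": "apply_moves", "payload": {"moves": [{"x":0.02,"y":0.003,"z":0,"twist":0},{"x":0,"y":0,"z":0,"twist":0},{"x":0,"y":0,"z":0,"twist":0},{"x":0,"y":0,"z":0,"twist":0},{"x":0,"y":0,"z":0.015,"twist":0},{"x":0,"y":0,"z":0.01,"twist":0},{"x":0,"y":0,"z":0.003,"twist":0},{"x":0,"y":0,"z":0,"twist":0},{"x":0,"y":0,"z":0,"twist":0},{"x":0,"y":0,"z":0,"twist":0}]}}

```text
t: 48.05
eef_pos: [0.5984, 0.2931, 0.1126]
tool_rot: [[0.215, 0.977, 0.001], [0.977, -0.215, 0.001], [0.001, 0.001, -1.0]]
ft_force: [-1.0, 0.8, -2.1]
grip_width: 0.0306
grip_force: 60.1
```

```bash
cat >> h.py <<'E'
CELL={1:(-.032,-.0795),3:(-.032,.0265),4:(-.032,.0795),5:(.032,-.0795),8:(.032,.0795)}
def cell(k):
    t=-.211;c,n=np.cos(t),np.sin(t);g=CELL[k];return .5528+c*g[0]-n*g[1],.2225+n*g[0]+c*g[1]
E
python3 - <<'E'
from h import *
s=robot.read_state();print(s["eef_pos"],s["grip_width"],s["ft_force"]); go(*cell(8),.060)
E
```

```text
[0.59837909 0.29307453 0.11258799] 0.030592506410904226 [-0.95103159  0.76803136 -2.09848639]
t 48.0 twist -0.000  xyz(mm) 1.0 2.2 52.6
```

Emit:
{"api": "apply_moves", "payload": {"moves": [{"x":0.001,"y":0.002,"z":0.01,"twist":0},{"x":0,"y":0,"z":0.01,"twist":0},{"x":0,"y":0,"z":0.008,"twist":0},{"x":0,"y":0,"z":0.008,"twist":0},{"x":0,"y":0,"z":0.006,"twist":0},{"x":0,"y":0,"z":0.005,"twist":0},{"x":0,"y":0,"z":0.003,"twist":0},{"x":0,"y":0,"z":0.002,"twist":0},{"x":0,"y":0,"z":0.001,"twist":0},{"x":0,"y":0,"z":0,"twist":0}]}}

```text
t: 49.05
eef_pos: [0.6004, 0.2935, 0.0595]
tool_rot: [[0.215, 0.977, 0.0], [0.977, -0.215, 0.0], [0.0, 0.0, -1.0]]
ft_force: [-0.1, -0.6, -2.2]
grip_width: 0.031
grip_force: 60.1
```

Emit:
{"api": "apply_moves", "payload": {"moves": [{"x":0,"y":0,"z":0,"twist":0},{"x":0,"y":0,"z":0,"twist":0},{"x":0,"y":0,"z":0,"twist":0},{"x":0,"y":0,"z":-0.02,"twist":0},{"x":0,"y":0,"z":-0.035,"twist":0},{"x":0,"y":0,"z":-0.035,"twist":0},{"x":-0.044,"y":-0.006,"z":0,"twist":0},{"x":-0.044,"y":-0.006,"z":0,"twist":0},{"x":-0.044,"y":-0.006,"z":0,"twist":0},{"x":-0.044,"y":-0.006,"z":0,"twist":0}], "grip": 0.4}}

```text
t: 50.05
eef_pos: [0.5384, 0.1252, 0.1494]
tool_rot: [[0.215, 0.977, 0.001], [0.977, -0.215, -0.0], [-0.0, 0.001, -1.0]]
ft_force: [0.7, -0.9, -0.1]
grip_width: 0.0513
grip_force: 0.0
```

Emit:
{"api": "apply_moves", "payload": {"moves": [{"x":-0.042,"y":-0.006,"z":0,"twist":0},{"x":-0.042,"y":-0.006,"z":0,"twist":0},{"x":-0.042,"y":-0.006,"z":0,"twist":0},{"x":-0.042,"y":-0.006,"z":0,"twist":0},{"x":-0.042,"y":-0.006,"z":0,"twist":0},{"x":-0.042,"y":-0.006,"z":0,"twist":0},{"x":-0.042,"y":-0.006,"z":0,"twist":0},{"x":0,"y":0,"z":0,"twist":0},{"x":0,"y":0,"z":0,"twist":0},{"x":0,"y":0,"z":0,"twist":0}]}}

```text
t: 51.05
eef_pos: [0.4353, -0.1503, 0.1494]
tool_rot: [[0.213, 0.977, 0.001], [0.977, -0.213, 0.0], [0.0, 0.001, -1.0]]
ft_force: [-0.2, 0.7, 0.1]
grip_width: 0.0511
grip_force: 0.0
```

Run:
```python
from h import *
s=robot.read_state();print(s["t"],s["eef_pos"],s["grip_width"])
viewer.capture("wrist"); find("wrist","bottle1")
viewer.capture("top"); find("top","bottle1");find("top","weight_small")
go(.4355,-.151,.028)
a=viewer.capture("side"); cr=cv2.resize(a[120:230,150:270],None,fx=5,fy=5,interpolation=cv2.INTER_CUBIC); cv2.imwrite("pics/s4.png",cr[:,:,::-1])
```

```text
51.05 [ 0.43529657 -0.15029319  0.14944129] 0.05108261807447491
bottle1 0.85 px 311 368  xy [ 0.4349 -0.3223] IoU 0.42
bottle1 0.81 px 275 212  xy [ 0.4354 -0.1499] IoU 0.93
bottle1 0.56 px 510 340  xy [ 0.6231 -0.3225] IoU 0.94
bottle1 0.83 px 427 198  xy [ 0.6253 -0.3255] IoU 0.86
bottle1 0.78 px 138 210  xy [0.6039 0.3035] IoU 0.88
bottle1 0.68 px 441 287  xy [ 0.433  -0.3468] IoU 0.93
weight_small 0.69 px 452 228  xy [ 0.5624 -0.3833] IoU 0.87
t 51.3 twist -0.000  xyz(mm) -0.5 0.5 121.2
```

View pics/s4.png

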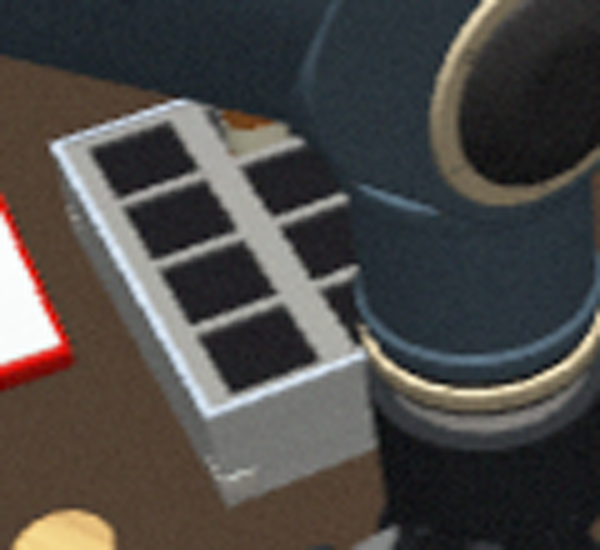

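Cell 8 holds its bottle; the label shows at about (260,140). Next is B4.

Emit:
{"api": "apply_moves", "payload": {"moves": [{"x":0,"y":0,"z":0.04,"twist":0},{"x":0,"y":0,"z":0.035,"twist":0},{"x":0,"y":0,"z":0.025,"twist":0},{"x":0,"y":0,"z":0.012,"twist":0},{"x":0,"y":0,"z":0.006,"twist":0},{"x":0,"y":0,"z":0.003,"twist":0},{"x":0,"y":0,"z":0,"twist":0},{"x":0,"y":0,"z":0,"twist":0},{"x":0,"y":0,"z":0,"twist":0},{"x":0,"y":0,"z":0,"twist":0}]}}

```text
t: 52.35
eef_pos: [0.435, -0.1517, 0.0287]
tool_rot: [[0.216, 0.977, 0.001], [0.977, -0.216, -0.001], [-0.0, 0.001, -1.0]]
ft_force: [0.1, -0.1, -0.2]
grip_width: 0.0509
grip_force: 0.0
```

Emit:
{"api": "apply_moves", "payload": {"moves": [{"x":0,"y":0,"z":0,"twist":0},{"x":0,"y":0,"z":0,"twist":0},{"x":0,"y":0,"z":0,"twist":0},{"x":0,"y":0,"z":0,"twist":0},{"x":0,"y":0,"z":0,"twist":0},{"x":0,"y":0,"z":-0.005,"twist":0},{"x":0,"y":0,"z":-0.015,"twist":0},{"x":0,"y":0,"z":-0.03,"twist":0},{"x":0,"y":0,"z":-0.036,"twist":0},{"x":0,"y":0,"z":-0.035,"twist":0}], "grip": 1}}

```text
t: 53.35
eef_pos: [0.4338, -0.151, 0.1499]
tool_rot: [[0.215, 0.977, -0.001], [0.977, -0.215, 0.001], [0.001, -0.002, -1.0]]
ft_force: [0.2, -0.4, -1.5]
grip_width: 0.0309
grip_force: 59.6
```

Emit:
{"api": "apply_moves", "payload": {"moves": [{"x":0.042,"y":0,"z":0,"twist":0},{"x":0.042,"y":0,"z":0,"twist":0},{"x":0.042,"y":0,"z":0,"twist":0},{"x":0.042,"y":0,"z":0,"twist":0},{"x":0.042,"y":0,"z":0,"twist":0},{"x":0.042,"y":0,"z":0,"twist":0},{"x":0.042,"y":0,"z":0,"twist":0},{"x":0.042,"y":0,"z":0,"twist":0},{"x":0.042,"y":0,"z":0,"twist":0},{"x":0.038,"y":0.002,"z":0,"twist":0}]}}

```text
t: 54.35
eef_pos: [0.5255, 0.2562, 0.1485]
tool_rot: [[0.214, 0.977, -0.001], [0.977, -0.214, -0.0], [-0.001, -0.001, -1.0]]
ft_force: [0.1, -0.3, -2.0]
grip_width: 0.0309
grip_force: 59.8
```

Emit:
{"api": "apply_moves", "payload": {"moves": [{"x":0,"y":0,"z":0,"twist":0},{"x":0,"y":0,"z":0,"twist":0},{"x":0,"y":0,"z":0,"twist":0},{"x":0,"y":0,"z":0.02,"twist":0},{"x":0,"y":0,"z":0.01,"twist":0},{"x":0,"y":0,"z":0.005,"twist":0},{"x":0,"y":0,"z":0,"twist":0},{"x":0,"y":0,"z":0,"twist":0},{"x":0,"y":0,"z":0,"twist":0},{"x":0,"y":0,"z":0,"twist":0}]}}

```text
t: 55.35
eef_pos: [0.5264, 0.2546, 0.1147]
tool_rot: [[0.215, 0.977, 0.001], [0.977, -0.215, 0.0], [0.001, 0.001, -1.0]]
ft_force: [0.9, 0.3, -1.5]
grip_width: 0.0307
grip_force: 59.8
```

Run:
```python
from h import *
s=robot.read_state();print(s["eef_pos"],s["grip_width"],s["ft_force"]); go(*cell(3),.0595)
```

```text
[0.52644823 0.25456906 0.11467206] 0.030692703373122448 [ 0.85360628  0.34239143 -1.5431291 ]
t 55.4 twist -0.000  xyz(mm) 0.7 0.5 55.2
```

Emit:
{"api": "apply_moves", "payload": {"moves": [{"x":0.001,"y":0,"z":0.012,"twist":0},{"x":0,"y":0,"z":0.011,"twist":0},{"x":0,"y":0,"z":0.009,"twist":0},{"x":0,"y":0,"z":0.008,"twist":0},{"x":0,"y":0,"z":0.006,"twist":0},{"x":0,"y":0,"z":0.004,"twist":0},{"x":0,"y":0,"z":0.003,"twist":0},{"x":0,"y":0,"z":0.002,"twist":0},{"x":0,"y":0,"z":0,"twist":0},{"x":0,"y":0,"z":0,"twist":0}]}}

```text
t: 56.35
eef_pos: [0.5265, 0.2554, 0.0593]
tool_rot: [[0.215, 0.977, 0.0], [0.977, -0.215, 0.0], [0.0, 0.0, -1.0]]
ft_force: [-0.1, 0.7, -1.1]
grip_width: 0.0308
grip_force: 59.8
```

Emit:
{"api": "apply_moves", "payload": {"moves": [{"x":0,"y":0,"z":0,"twist":0},{"x":0,"y":0,"z":0,"twist":0},{"x":0,"y":0,"z":0,"twist":0},{"x":0,"y":0,"z":-0.02,"twist":0},{"x":0,"y":0,"z":-0.035,"twist":0},{"x":0,"y":0,"z":-0.035,"twist":0},{"x":-0.044,"y":0.003,"z":0,"twist":0},{"x":-0.044,"y":0.003,"z":0,"twist":0},{"x":-0.044,"y":0.003,"z":0,"twist":0},{"x":-0.044,"y":0.003,"z":0,"twist":0}], "grip": 0.4}}

```text
t: 57.35
eef_pos: [0.4999, 0.0793, 0.1494]
tool_rot: [[0.215, 0.977, 0.001], [0.977, -0.215, -0.0], [-0.0, 0.001, -1.0]]
ft_force: [1.0, -0.5, -0.5]
grip_width: 0.051
grip_force: 0.0
```

Emit:
{"api": "apply_moves", "payload": {"moves": [{"x":-0.043,"y":0.003,"z":0,"twist":0},{"x":-0.043,"y":0.003,"z":0,"twist":0},{"x":-0.043,"y":0.003,"z":0,"twist":0},{"x":-0.043,"y":0.003,"z":0,"twist":0},{"x":-0.043,"y":0.003,"z":0,"twist":0},{"x":-0.043,"y":0.003,"z":0,"twist":0},{"x":-0.043,"y":0.003,"z":0,"twist":0},{"x":-0.043,"y":0.003,"z":0,"twist":0},{"x":-0.043,"y":0.002,"z":0,"twist":0},{"x":-0.043,"y":0,"z":0,"twist":0}]}}

```text
t: 58.35
eef_pos: [0.4329, -0.3465, 0.1496]
tool_rot: [[0.215, 0.977, 0.001], [0.977, -0.215, -0.001], [-0.0, 0.001, -1.0]]
ft_force: [0.5, -0.3, -0.0]
grip_width: 0.0513
grip_force: 0.0
```

Emit:
{"api": "apply_moves", "payload": {"moves": [{"x":0,"y":0,"z":0,"twist":0},{"x":0,"y":0,"z":0,"twist":0},{"x":0,"y":0,"z":0,"twist":0},{"x":0,"y":0,"z":0.02,"twist":0},{"x":0,"y":0,"z":0.015,"twist":0},{"x":0,"y":0,"z":0.005,"twist":0},{"x":0,"y":0,"z":0,"twist":0},{"x":0,"y":0,"z":0,"twist":0},{"x":0,"y":0,"z":0,"twist":0},{"x":0,"y":0,"z":0,"twist":0}]}}

```text
t: 59.35
eef_pos: [0.4334, -0.3449, 0.1097]
tool_rot: [[0.215, 0.977, 0.001], [0.977, -0.215, -0.001], [-0.001, 0.001, -1.0]]
ft_force: [0.1, -0.6, -0.7]
grip_width: 0.0513
grip_force: 0.0
```

Run:
```python
from h import *
s=robot.read_state();print(s["t"],s["eef_pos"],s["grip_width"])
viewer.capture("wrist"); find("wrist","bottle1");find("wrist","weight_small")
viewer.capture("top"); find("top","bottle1");find("top","weight_medium");find("top","weight_large")
go(.433,-.347,.028)
```

```text
59.35 [ 0.43339316 -0.344858    0.10973188] 0.05134966546503043
bottle1 0.91 px 275 230  xy [ 0.433  -0.3445] IoU 0.94
bottle1 0.79 px 528 134 edge xy [ 0.6237 -0.3237] IoU 0.99
bottle1 0.81 px 426 198  xy [ 0.6244 -0.3232] IoU 0.89
bottle1 0.73 px 139 210  xy [0.6036 0.3019] IoU 0.94
bottle1 0.69 px 155 244  xy [0.529  0.2632] IoU 0.97
bottle1 0.6 px 441 287  xy [ 0.4328 -0.3467] IoU 0.9
weight_medium 0.88 px 268 291  xy [0.4263 0.0198] IoU 0.94
weight_large 0.93 px 396 285  xy [ 0.4389 -0.2553] IoU 0.92
weight_large 0.48 px 148 206  xy [0.6159 0.2908] IoU 0.04
t 59.7 twist -0.000  xyz(mm) -2.2 0.5 81.2
```

Emit:
{"api": "apply_moves", "payload": {"moves": [{"x":-0.001,"y":0,"z":0.03,"twist":0},{"x":0,"y":0,"z":0.025,"twist":0},{"x":0,"y":0,"z":0.015,"twist":0},{"x":0,"y":0,"z":0.008,"twist":0},{"x":0,"y":0,"z":0.003,"twist":0},{"x":0,"y":0,"z":0,"twist":0},{"x":0,"y":0,"z":0,"twist":0},{"x":0,"y":0,"z":0,"twist":0},{"x":0,"y":0,"z":0,"twist":0},{"x":0,"y":0,"z":0,"twist":0}]}}

```text
t: 60.7
eef_pos: [0.433, -0.3458, 0.0285]
tool_rot: [[0.215, 0.977, 0.001], [0.977, -0.215, -0.001], [-0.0, 0.001, -1.0]]
ft_force: [-0.4, 0.3, -0.9]
grip_width: 0.0509
grip_force: 0.0
```

Emit:
{"api": "apply_moves", "payload": {"moves": [{"x":0,"y":0,"z":0,"twist":0},{"x":0,"y":0,"z":0,"twist":0},{"x":0,"y":0,"z":0,"twist":0},{"x":0,"y":0,"z":0,"twist":0},{"x":0,"y":0,"z":0,"twist":0},{"x":0,"y":0,"z":-0.005,"twist":0},{"x":0,"y":0,"z":-0.015,"twist":0},{"x":0,"y":0,"z":-0.03,"twist":0},{"x":0,"y":0,"z":-0.036,"twist":0},{"x":0,"y":0,"z":-0.036,"twist":0}], "grip": 1}}

```text
t: 61.7
eef_pos: [0.4325, -0.3451, 0.1518]
tool_rot: [[0.215, 0.977, -0.0], [0.977, -0.215, 0.001], [0.001, -0.0, -1.0]]
ft_force: [-0.5, -0.1, -1.7]
grip_width: 0.0305
grip_force: 59.6
```

Emit:
{"api": "apply_moves", "payload": {"moves": [{"x":0.042,"y":-0.003,"z":0,"twist":0},{"x":0.042,"y":-0.003,"z":0,"twist":0},{"x":0.042,"y":-0.003,"z":0,"twist":0},{"x":0.042,"y":-0.003,"z":0,"twist":0},{"x":0.042,"y":-0.003,"z":0,"twist":0},{"x":0.042,"y":-0.003,"z":0,"twist":0},{"x":0.042,"y":-0.003,"z":0,"twist":0},{"x":0.042,"y":-0.003,"z":0,"twist":0},{"x":0.042,"y":-0.003,"z":0,"twist":0},{"x":0.042,"y":-0.003,"z":0,"twist":0}]}}

```text
t: 62.7
eef_pos: [0.4938, 0.0725, 0.1509]
tool_rot: [[0.215, 0.977, 0.001], [0.977, -0.215, -0.001], [-0.0, 0.001, -1.0]]
ft_force: [0.8, -1.1, -1.5]
grip_width: 0.031
grip_force: 59.8
```

Emit:
{"api": "apply_moves", "payload": {"moves": [{"x":0.042,"y":-0.003,"z":0,"twist":0},{"x":0.039,"y":-0.003,"z":0,"twist":0},{"x":0,"y":0,"z":0,"twist":0},{"x":0,"y":0,"z":0,"twist":0},{"x":0,"y":0,"z":0.02,"twist":0},{"x":0,"y":0,"z":0.01,"twist":0},{"x":0,"y":0,"z":0.005,"twist":0},{"x":0,"y":0,"z":0,"twist":0},{"x":0,"y":0,"z":0,"twist":0},{"x":0,"y":0,"z":0,"twist":0}]}}

```text
t: 63.7
eef_pos: [0.506, 0.1514, 0.1158]
tool_rot: [[0.216, 0.976, 0.001], [0.976, -0.216, 0.0], [0.0, 0.001, -1.0]]
ft_force: [0.1, 0.7, -2.6]
grip_width: 0.0307
grip_force: 59.8
```

Run:
```python
from h import *
s=robot.read_state();print(s["eef_pos"],s["grip_width"],s["ft_force"]); go(*cell(1),.0595)
```

```text
[0.50600428 0.15140484 0.11575205] 0.030679826444775824 [ 0.08725026  0.7187798  -2.57913279]
t 63.7 twist -0.000  xyz(mm) -0.2 -1.1 56.3
```

Emit:
{"api": "apply_moves", "payload": {"moves": [{"x":0,"y":-0.001,"z":0.012,"twist":0},{"x":0,"y":0,"z":0.012,"twist":0},{"x":0,"y":0,"z":0.009,"twist":0},{"x":0,"y":0,"z":0.008,"twist":0},{"x":0,"y":0,"z":0.006,"twist":0},{"x":0,"y":0,"z":0.004,"twist":0},{"x":0,"y":0,"z":0.003,"twist":0},{"x":0,"y":0,"z":0.002,"twist":0},{"x":0,"y":0,"z":0,"twist":0},{"x":0,"y":0,"z":0,"twist":0}]}}

```text
t: 64.7
eef_pos: [0.5047, 0.1517, 0.0593]
tool_rot: [[0.215, 0.977, 0.0], [0.977, -0.215, 0.0], [0.0, 0.0, -1.0]]
ft_force: [-0.3, 1.0, -1.0]
grip_width: 0.0307
grip_force: 59.8
```

Emit:
{"api": "apply_moves", "payload": {"moves": [{"x":0,"y":0,"z":0,"twist":0},{"x":0,"y":0,"z":0,"twist":0},{"x":0,"y":0,"z":0,"twist":0},{"x":0,"y":0,"z":-0.02,"twist":0},{"x":0,"y":0,"z":-0.035,"twist":0},{"x":0,"y":0,"z":-0.035,"twist":0},{"x":-0.031,"y":0.0155,"z":0,"twist":0},{"x":-0.031,"y":0.0155,"z":0,"twist":0},{"x":-0.031,"y":0.0155,"z":0,"twist":0},{"x":-0.031,"y":0.0155,"z":0,"twist":0}], "grip": 0.4}}

```text
t: 65.7
eef_pos: [0.5387, 0.0158, 0.1495]
tool_rot: [[0.215, 0.977, 0.001], [0.977, -0.215, -0.0], [-0.0, 0.001, -1.0]]
ft_force: [1.2, 0.5, -0.4]
grip_width: 0.0512
grip_force: 0.0
```

Emit:
{"api": "apply_moves", "payload": {"moves": [{"x":-0.032,"y":0.016,"z":0,"twist":0},{"x":-0.032,"y":0.016,"z":0,"twist":0},{"x":-0.032,"y":0.016,"z":0,"twist":0},{"x":-0.032,"y":0.016,"z":0,"twist":0},{"x":-0.031,"y":0.0155,"z":0,"twist":0},{"x":-0.031,"y":0.0155,"z":0,"twist":0},{"x":-0.031,"y":0.0155,"z":0,"twist":0},{"x":-0.031,"y":0.0155,"z":0,"twist":0},{"x":-0.031,"y":0.0155,"z":0,"twist":0},{"x":-0.031,"y":0.0155,"z":0,"twist":0}]}}

```text
t: 66.7
eef_pos: [0.6243, -0.3248, 0.1492]
tool_rot: [[0.215, 0.977, 0.0], [0.977, -0.215, -0.0], [-0.0, 0.0, -1.0]]
ft_force: [0.1, -0.3, 0.7]
grip_width: 0.0511
grip_force: 0.0
```

Emit:
{"api": "apply_moves", "payload": {"moves": [{"x":0,"y":0,"z":0,"twist":0},{"x":0,"y":0,"z":0,"twist":0},{"x":0,"y":0,"z":0,"twist":0},{"x":0,"y":0,"z":0.02,"twist":0},{"x":0,"y":0,"z":0.015,"twist":0},{"x":0,"y":0,"z":0.005,"twist":0},{"x":0,"y":0,"z":0,"twist":0},{"x":0,"y":0,"z":0,"twist":0},{"x":0,"y":0,"z":0,"twist":0},{"x":0,"y":0,"z":0,"twist":0}]}}

```text
t: 67.7
eef_pos: [0.6245, -0.3234, 0.1099]
tool_rot: [[0.215, 0.977, 0.001], [0.977, -0.215, -0.001], [-0.0, 0.001, -1.0]]
ft_force: [-0.4, -0.0, -0.8]
grip_width: 0.051
grip_force: 0.0
```

Run:
```python
from h import *
s=robot.read_state();print(s["t"],s["eef_pos"],s["grip_width"])
viewer.capture("wrist"); find("wrist","bottle1");find("wrist","weight_small")
go(.6243,-.3235,.028)
```

```text
67.7 [ 0.62454397 -0.32341013  0.10994258] 0.05097387244775062
bottle1 0.78 px 274 230  xy [ 0.6242 -0.3225] IoU 0.92
weight_small 0.62 px 229 291  xy [ 0.5656 -0.383 ] IoU 0.4
t 67.8 twist -0.000  xyz(mm) -0.1 0.0 81.5
```

Emit:
{"api": "apply_moves", "payload": {"moves": [{"x":0,"y":0,"z":0.03,"twist":0},{"x":0,"y":0,"z":0.025,"twist":0},{"x":0,"y":0,"z":0.015,"twist":0},{"x":0,"y":0,"z":0.008,"twist":0},{"x":0,"y":0,"z":0.003,"twist":0},{"x":0,"y":0,"z":0,"twist":0},{"x":0,"y":0,"z":0,"twist":0},{"x":0,"y":0,"z":0,"twist":0},{"x":0,"y":0,"z":0,"twist":0},{"x":0,"y":0,"z":0,"twist":0}]}}

```text
t: 68.85
eef_pos: [0.6243, -0.3234, 0.0286]
tool_rot: [[0.215, 0.977, 0.001], [0.977, -0.215, -0.0], [-0.0, 0.001, -1.0]]
ft_force: [-1.6, 0.7, -0.7]
grip_width: 0.0511
grip_force: 0.0
```

Emit:
{"api": "apply_moves", "payload": {"moves": [{"x":0,"y":0,"z":0,"twist":0},{"x":0,"y":0,"z":0,"twist":0},{"x":0,"y":0,"z":0,"twist":0},{"x":0,"y":0,"z":0,"twist":0},{"x":0,"y":0,"z":0,"twist":0},{"x":0,"y":0,"z":-0.005,"twist":0},{"x":0,"y":0,"z":-0.015,"twist":0},{"x":0,"y":0,"z":-0.03,"twist":0},{"x":0,"y":0,"z":-0.036,"twist":0},{"x":0,"y":0,"z":-0.036,"twist":0}], "grip": 1}}

```text
t: 69.85
eef_pos: [0.6237, -0.323, 0.1519]
tool_rot: [[0.215, 0.977, -0.0], [0.977, -0.215, 0.0], [0.0, -0.0, -1.0]]
ft_force: [0.0, 0.1, -1.6]
grip_width: 0.0312
grip_force: 59.5
```

Emit:
{"api": "apply_moves", "payload": {"moves": [{"x":0.037,"y":-0.013,"z":0,"twist":0},{"x":0.037,"y":-0.013,"z":0,"twist":0},{"x":0.037,"y":-0.013,"z":0,"twist":0},{"x":0.037,"y":-0.013,"z":0,"twist":0},{"x":0.037,"y":-0.013,"z":0,"twist":0},{"x":0.037,"y":-0.013,"z":0,"twist":0},{"x":0.037,"y":-0.013,"z":0,"twist":0},{"x":0.037,"y":-0.013,"z":0,"twist":0},{"x":0.037,"y":-0.013,"z":0,"twist":0},{"x":0.037,"y":-0.013,"z":0,"twist":0}]}}

```text
t: 70.85
eef_pos: [0.5763, 0.0676, 0.151]
tool_rot: [[0.215, 0.977, 0.001], [0.977, -0.215, -0.0], [-0.0, 0.001, -1.0]]
ft_force: [1.3, 0.3, -1.6]
grip_width: 0.0306
grip_force: 59.7
```

Emit:
{"api": "apply_moves", "payload": {"moves": [{"x":0.037,"y":-0.013,"z":0,"twist":0},{"x":0.032,"y":-0.012,"z":0,"twist":0},{"x":0,"y":0,"z":0,"twist":0},{"x":0,"y":0,"z":0,"twist":0},{"x":0,"y":0,"z":0.02,"twist":0},{"x":0,"y":0,"z":0.01,"twist":0},{"x":0,"y":0,"z":0.005,"twist":0},{"x":0,"y":0,"z":0,"twist":0},{"x":0,"y":0,"z":0,"twist":0},{"x":0,"y":0,"z":0,"twist":0}]}}

```text
t: 71.85
eef_pos: [0.5678, 0.1389, 0.1158]
tool_rot: [[0.216, 0.976, 0.001], [0.976, -0.216, 0.0], [0.001, 0.001, -1.0]]
ft_force: [-0.1, -0.1, -2.5]
grip_width: 0.0309
grip_force: 59.7
```

Run:
```python
from h import *
s=robot.read_state();print(s["eef_pos"],s["grip_width"],s["ft_force"]); go(*cell(5),.0595)
```

```text
[0.56776493 0.13885646 0.11578784] 0.030871130975125994 [-0.06481841 -0.08209994 -2.47028054]
t 71.8 twist -0.000  xyz(mm) -0.8 -0.1 56.3
```

Emit:
{"api": "apply_moves", "payload": {"moves": [{"x":-0.001,"y":0,"z":0.012,"twist":0},{"x":0,"y":0,"z":0.012,"twist":0},{"x":0,"y":0,"z":0.009,"twist":0},{"x":0,"y":0,"z":0.008,"twist":0},{"x":0,"y":0,"z":0.006,"twist":0},{"x":0,"y":0,"z":0.004,"twist":0},{"x":0,"y":0,"z":0.003,"twist":0},{"x":0,"y":0,"z":0.002,"twist":0},{"x":0,"y":0,"z":0,"twist":0},{"x":0,"y":0,"z":0,"twist":0}]}}

```text
t: 72.85
eef_pos: [0.5672, 0.1379, 0.0593]
tool_rot: [[0.215, 0.977, 0.0], [0.977, -0.215, 0.0], [0.0, 0.0, -1.0]]
ft_force: [-0.6, -0.3, -1.3]
grip_width: 0.0307
grip_force: 59.7
```

Emit:
{"api": "apply_moves", "payload": {"moves": [{"x":0,"y":0,"z":0,"twist":0},{"x":0,"y":0,"z":0,"twist":0},{"x":0,"y":0,"z":0,"twist":0},{"x":0,"y":0,"z":-0.02,"twist":0},{"x":0,"y":0,"z":-0.035,"twist":0},{"x":0,"y":0,"z":-0.035,"twist":0},{"x":-0.037,"y":-0.028,"z":0,"twist":0},{"x":-0.037,"y":-0.028,"z":0,"twist":0},{"x":-0.037,"y":-0.028,"z":0,"twist":0},{"x":-0.035,"y":-0.028,"z":0,"twist":0}], "grip": 0.4}}

```text
t: 73.85
eef_pos: [0.4248, 0.0182, 0.1491]
tool_rot: [[0.215, 0.977, 0.0], [0.977, -0.215, -0.001], [-0.001, 0.0, -1.0]]
ft_force: [0.6, -0.7, -0.5]
grip_width: 0.0511
grip_force: 0.0
```

Emit:
{"api": "apply_moves", "payload": {"moves": [{"x":0,"y":0,"z":0.02,"twist":0},{"x":0,"y":0,"z":0.02,"twist":0},{"x":0,"y":0,"z":0,"twist":0},{"x":0,"y":0,"z":0,"twist":0},{"x":0,"y":0,"z":0,"twist":0},{"x":0,"y":0,"z":0,"twist":0},{"x":0,"y":0,"z":0,"twist":0},{"x":0,"y":0,"z":0,"twist":0},{"x":0,"y":0,"z":0,"twist":0},{"x":0,"y":0,"z":0,"twist":0}], "grip": 0.2}}

```text
t: 74.85
eef_pos: [0.4262, 0.0193, 0.1092]
tool_rot: [[0.215, 0.977, 0.0], [0.977, -0.215, -0.0], [-0.0, 0.0, -1.0]]
ft_force: [1.0, 0.3, -0.8]
grip_width: 0.0682
grip_force: 0.0
```

Run:
```python
from h import *
s=robot.read_state();print(s["t"],s["eef_pos"],s["grip_width"])
a=viewer.capture("wrist"); find("wrist","weight_medium"); cv2.imwrite("pics/w4.png",a[:,:,::-1])
b=viewer.capture("top"); find("top","bottle1");find("top","weight_medium")
cr=cv2.resize(b[180:290,100:250],None,fx=3,fy=3,interpolation=cv2.INTER_CUBIC)
out=np.hstack([a[:330,120:430],cr[:330]]); cv2.imwrite("pics/m1.png",out[:,:,::-1])
go(.4262,.020,0)
```

```text
74.85 [0.4262462  0.01933017 0.10915285] 0.06819770334995583
weight_medium 0.91 px 275 213  xy [0.4259 0.0204] IoU 0.96
bottle1 0.84 px 155 244  xy [0.5291 0.2636] IoU 0.98
bottle1 0.8 px 211 224  xy [0.5716 0.1436] IoU 0.87
bottle1 0.8 px 204 254  xy [0.5067 0.1559] IoU 0.94
bottle1 0.64 px 220 229  xy [0.5639 0.1249] IoU 0.05
bottle1 0.56 px 138 209  xy [0.604  0.3022] IoU 0.96
weight_medium 0.72 px 334 197  xy [ 0.6365 -0.1288] IoU 0.12
weight_medium 0.41 px 138 209  xy [0.6076 0.3113] IoU 0.73
t 75.1 twist -0.000  xyz(mm) 0.6 -0.2 109.1
```

View pics/m1.png

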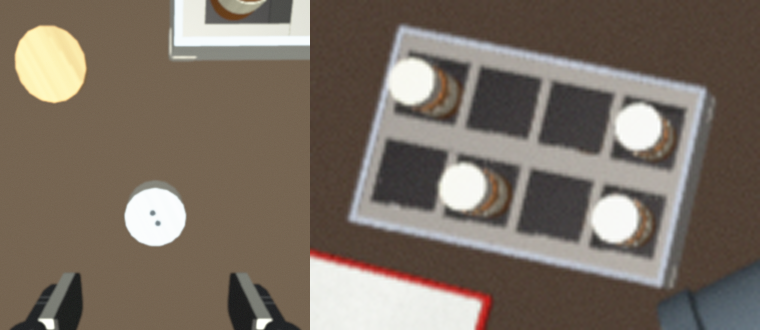

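All four bottles stand in cells 8, 3, 1 and 5. The medium weight is under the gripper, at (155,215) in the left half. I'll grasp it now.

Emit:
{"api": "apply_moves", "payload": {"moves": [{"x":0.001,"y":0,"z":0.035,"twist":0},{"x":0,"y":0,"z":0.03,"twist":0},{"x":0,"y":0,"z":0.02,"twist":0},{"x":0,"y":0,"z":0.012,"twist":0},{"x":0,"y":0,"z":0.008,"twist":0},{"x":0,"y":0,"z":0.004,"twist":0},{"x":0,"y":0,"z":0,"twist":0},{"x":0,"y":0,"z":0,"twist":0},{"x":0,"y":0,"z":0,"twist":0},{"x":0,"y":0,"z":0,"twist":0}]}}

```text
t: 76.1
eef_pos: [0.4269, 0.0203, 0.0006]
tool_rot: [[0.215, 0.977, 0.001], [0.977, -0.215, -0.0], [0.0, 0.001, -1.0]]
ft_force: [-0.5, -0.3, 0.5]
grip_width: 0.0684
grip_force: 0.0
```

Emit:
{"api": "apply_moves", "payload": {"moves": [{"x":0,"y":0,"z":0,"twist":0},{"x":0,"y":0,"z":0,"twist":0},{"x":0,"y":0,"z":0,"twist":0},{"x":0,"y":0,"z":0,"twist":0},{"x":0,"y":0,"z":0,"twist":0},{"x":0,"y":0,"z":-0.005,"twist":0},{"x":0,"y":0,"z":-0.015,"twist":0},{"x":0,"y":0,"z":-0.03,"twist":0},{"x":0,"y":0,"z":-0.04,"twist":0},{"x":0,"y":0,"z":-0.04,"twist":0}], "grip": 1}}

```text
t: 77.1
eef_pos: [0.4251, 0.0204, 0.1308]
tool_rot: [[0.215, 0.977, -0.003], [0.977, -0.215, 0.001], [-0.0, -0.003, -1.0]]
ft_force: [2.1, -0.8, -3.4]
grip_width: 0.0439
grip_force: 62.0
```

Emit:
{"api": "apply_moves", "payload": {"moves": [{"x":-0.025,"y":0.03,"z":0,"twist":0},{"x":-0.025,"y":0.03,"z":0,"twist":0},{"x":-0.025,"y":0.03,"z":0,"twist":0},{"x":-0.025,"y":0.03,"z":0,"twist":0},{"x":-0.025,"y":0.03,"z":0,"twist":0},{"x":-0.025,"y":0.03,"z":0,"twist":0},{"x":-0.024,"y":0.028,"z":0,"twist":0},{"x":-0.023,"y":0.027,"z":0,"twist":0},{"x":0,"y":0,"z":0,"twist":0},{"x":0,"y":0,"z":0,"twist":0}]}}

```text
t: 78.1
eef_pos: [0.6126, -0.2232, 0.1287]
tool_rot: [[0.217, 0.976, -0.002], [0.976, -0.217, 0.002], [0.001, -0.003, -1.0]]
ft_force: [-0.1, 0.4, -3.9]
grip_width: 0.0439
grip_force: 62.3
```

```bash
cat >> h.py <<'E'
def boxfit(c,p0,skip_v=420):
    "block pose from outline mask; p0=(x,y,yaw)"
    from scipy.optimize import minimize
    C=cam(c); ds=masks(c,"weight_block"); 
    if not ds: print("no block"); return
    m=ds[0]["mask"].astype(np.uint8); m[skip_v:]=0
    def f(p):
        cc,s=np.cos(p[2]),np.sin(p[2])
        P=[w2p(C,[p[0]+cc*a-s*b,p[1]+s*a+cc*b,z]) for z in(0,.014) for a in(-.045,.045) for b in(-.097,.097)]
        k=np.zeros(m.shape,np.uint8);cv2.fillConvexPoly(k,np.round(cv2.convexHull(np.float32(P))*16).astype(np.int32),1,shift=4);k[skip_v:]=0
        return 1-(k&m).sum()/max(1,(k|m).sum())
    p0=np.array(p0);o=minimize(f,p0,method="Nelder-Mead",options=dict(initial_simplex=[p0,p0+[.006,0,0],p0+[0,.006,0],p0+[0,0,.05]],xatol=2e-4,fatol=1e-4))
    p=o.x;print(c,"block",np.round(p,4),"IoU",round(1-o.fun,3))
    for n,y in (("small",-.065),("medium",-.008),("large",.057)): print(n,np.round([p[0]-np.sin(p[2])*y,p[1]+np.cos(p[2])*y],4))
    return p
E
python3 - <<'E'
from h import *
s=robot.read_state();print(s["t"],s["eef_pos"],s["grip_width"],s["ft_force"])
a=viewer.capture("wrist"); cv2.imwrite("pics/w5.png",a[:,:,::-1])
boxfit("wrist",[.635,-.125,-.19]); 
viewer.capture("top"); boxfit("top",[.635,-.125,-.19]); find("top","weight_large"); find("top","weight_small")
E
```

```text
78.1 [ 0.61258667 -0.22320756  0.12874972] 0.043887325694497034 [-0.10487715  0.41208781 -3.91044946]
wrist block [ 0.6355 -0.1231 -0.1925] IoU 0.99
small [ 0.6231 -0.1869]
medium [ 0.634 -0.131]
large [ 0.6465 -0.0672]
top block [ 0.6359 -0.126  -0.1831] IoU 0.95
small [ 0.624  -0.1899]
medium [ 0.6344 -0.1339]
large [ 0.6463 -0.07  ]
weight_large 0.91 px 396 285  xy [ 0.4393 -0.2553] IoU 0.91
```

View pics/w5.png

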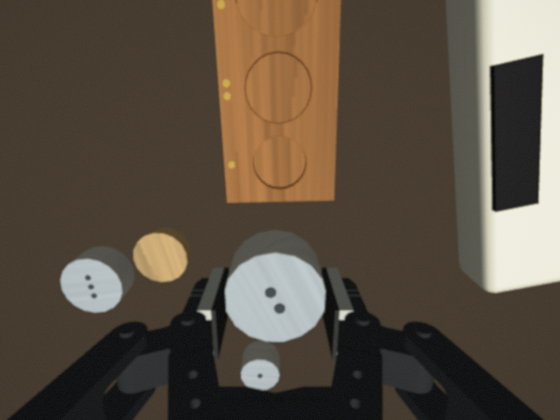

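The medium weight is held, with its top face at (275,297). The block's recesses show at (278,88) and (280,162), and the wrist fit is good (IoU 0.99). I'll hover over the medium recess.

Run:
```python
from h import *
go(.634,-.132,.05)
# held weight offset: ellipse of bright top face
im=cv2.imread("pics/w5.png"); g=cv2.cvtColor(im,cv2.COLOR_BGR2GRAY); m=(g>150).astype(np.uint8); m=cv2.morphologyEx(m,cv2.MORPH_OPEN,np.ones((5,5)))
n,l,st,ce=cv2.connectedComponentsWithStats(m)
for i in range(1,n):
    if st[i,4]>300: print(st[i],ce[i])
```

```text
t 78.4 twist -0.000  xyz(mm) 92.0 1.2 80.3
[  479     0    81   292 14907] [522.75360569 146.15261287]
[ 135  234   51   47 1905] [160.06089239 256.89291339]
[ 226  253   99   89 6764] [274.71998817 296.94175044]
[  61  259   61   53 2386] [ 90.98239732 285.10435876]
[241 360  37  29 843] [259.45670225 374.08778173]
```

Emit:
{"api": "apply_moves", "payload": {"moves": [{"x":0.023,"y":0,"z":0,"twist":0},{"x":0.023,"y":0,"z":0,"twist":0},{"x":0.023,"y":0.001,"z":0.02,"twist":0},{"x":0.022,"y":0,"z":0.02,"twist":0},{"x":0,"y":0,"z":0.02,"twist":0},{"x":0,"y":0,"z":0.015,"twist":0},{"x":0,"y":0,"z":0.005,"twist":0},{"x":0,"y":0,"z":0,"twist":0},{"x":0,"y":0,"z":0,"twist":0},{"x":0,"y":0,"z":0,"twist":0}]}}

```text
t: 79.4
eef_pos: [0.6349, -0.1345, 0.0513]
tool_rot: [[0.216, 0.976, 0.002], [0.976, -0.216, -0.001], [-0.0, 0.002, -1.0]]
ft_force: [-0.1, -0.0, -3.0]
grip_width: 0.0434
grip_force: 62.4
```

Run:
```python
from h import *
s=robot.read_state();print(s["eef_pos"])
a=viewer.capture("wrist"); cv2.imwrite("pics/w6.png",a[:,:,::-1])
boxfit("wrist",[.635,-.125,-.19],230)
g=cv2.cvtColor(a,cv2.COLOR_RGB2GRAY); m=cv2.morphologyEx((g>150).astype(np.uint8),cv2.MORPH_OPEN,np.ones((5,5)))
n,l,st,ce=cv2.connectedComponentsWithStats(m)
print([ (st[i].tolist(),ce[i]) for i in range(1,n) if st[i,4]>3000])
go(.6336,-.1328,.0085)
```

```text
[ 0.63488783 -0.13449698  0.05130905]
wrist block [ 0.6353 -0.1249 -0.1948] IoU 0.994
small [ 0.6227 -0.1886]
medium [ 0.6338 -0.1327]
large [ 0.6464 -0.0689]
[([184, 53, 171, 222, 20550], array([270.42384428, 159.10725061])), ([222, 78, 73, 102, 6217], array([261.38523404, 128.68988258])), ([520, 88, 40, 332, 8496], array([538.29260829, 230.86993879])), ([221, 252, 108, 104, 9225], array([274.46818428, 307.6795664 ]))]
t 79.5 twist -0.000  xyz(mm) 1.3 -1.3 42.5
```

View pics/w6.png

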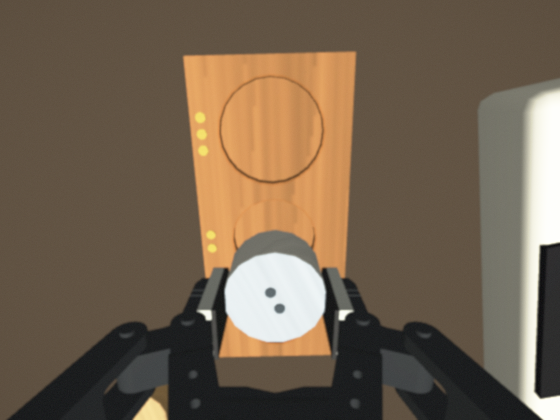

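The weight hangs just above the medium recess, with the far rim at (275,205). I'll lower 3 mm into the recess and feel.

Emit:
{"api": "apply_moves", "payload": {"moves": [{"x":0,"y":-0.001,"z":0.012,"twist":0},{"x":0,"y":0,"z":0.01,"twist":0},{"x":0,"y":0,"z":0.006,"twist":0},{"x":0,"y":0,"z":0.004,"twist":0},{"x":0,"y":0,"z":0.002,"twist":0},{"x":0,"y":0,"z":0.002,"twist":0},{"x":0,"y":0,"z":0.002,"twist":0},{"x":0,"y":0,"z":0.0015,"twist":0},{"x":0,"y":0,"z":0,"twist":0},{"x":0,"y":0,"z":0,"twist":0}]}}

```text
t: 80.5
eef_pos: [0.6332, -0.1338, 0.0108]
tool_rot: [[0.215, 0.977, 0.0], [0.977, -0.215, -0.0], [-0.0, 0.0, -1.0]]
ft_force: [1.1, 0.1, -4.0]
grip_width: 0.0437
grip_force: 62.4
```

It's inside the recess with no resistance. I'll lower it home and release.

Emit:
{"api": "apply_moves", "payload": {"moves": [{"x":0,"y":0,"z":0.001,"twist":0},{"x":0,"y":0,"z":0.001,"twist":0},{"x":0,"y":0,"z":0.001,"twist":0},{"x":0,"y":0,"z":0.001,"twist":0},{"x":0,"y":0,"z":0,"twist":0},{"x":0,"y":0,"z":0,"twist":0},{"x":0,"y":0,"z":0,"twist":0},{"x":0,"y":0,"z":0,"twist":0},{"x":0,"y":0,"z":0,"twist":0},{"x":0,"y":0,"z":0,"twist":0}]}}

```text
t: 81.5
eef_pos: [0.6331, -0.1338, 0.0069]
tool_rot: [[0.215, 0.977, -0.0], [0.977, -0.215, -0.0], [-0.0, 0.0, -1.0]]
ft_force: [-2.4, 1.3, 2.5]
grip_width: 0.0436
grip_force: 62.9
```

Emit:
{"api": "apply_moves", "payload": {"moves": [{"x":0,"y":0,"z":0,"twist":0},{"x":0,"y":0,"z":0,"twist":0},{"x":0,"y":0,"z":0,"twist":0},{"x":0,"y":0,"z":0,"twist":0},{"x":0,"y":0,"z":-0.01,"twist":0},{"x":0,"y":0,"z":-0.03,"twist":0},{"x":0,"y":0,"z":-0.035,"twist":0},{"x":0,"y":0,"z":-0.035,"twist":0},{"x":0,"y":0,"z":0,"twist":0},{"x":0,"y":0,"z":0,"twist":0}], "grip": 0.2}}

```text
t: 82.5
eef_pos: [0.6337, -0.1339, 0.1182]
tool_rot: [[0.215, 0.977, 0.002], [0.977, -0.215, -0.001], [-0.0, 0.003, -1.0]]
ft_force: [0.2, -0.2, -0.2]
grip_width: 0.0682
grip_force: 0.0
```

Run:
```python
from h import *
s=robot.read_state();print(s["t"],s["eef_pos"],s["grip_width"])
viewer.capture("wrist"); boxfit("wrist",[.635,-.125,-.19],280); find("wrist","weight_medium")
viewer.capture("top"); find("top","weight_large"); find("top","weight_small")
go(.4395,-.254,.11)
```

```text
82.5 [ 0.63369218 -0.13388904  0.11815423] 0.06817209188535356
wrist block [ 0.634  -0.126  -0.1947] IoU 0.851
small [ 0.6215 -0.1898]
medium [ 0.6325 -0.1339]
large [ 0.6451 -0.0701]
weight_medium 0.65 px 273 213  xy [ 0.6304 -0.1351] IoU 0.98
weight_large 0.52 px 385 287  xy [ 0.4318 -0.2282] IoU 0.09
weight_small 0.68 px 211 257  xy [0.5044 0.1443] IoU 0.23
weight_small 0.65 px 452 228  xy [ 0.562  -0.3829] IoU 0.86
weight_small 0.44 px 155 243  xy [0.5333 0.2717] IoU 0.84
t 82.8 twist -0.000  xyz(mm) -159.0 -162.6 5.4
```

The medium weight is home: floor contact came at the expected height. Next is the large one.

Emit:
{"api": "apply_moves", "payload": {"moves": [{"x":-0.0265,"y":-0.027,"z":0,"twist":0},{"x":-0.0265,"y":-0.027,"z":0,"twist":0},{"x":-0.0265,"y":-0.027,"z":0,"twist":0},{"x":-0.0265,"y":-0.027,"z":0,"twist":0},{"x":-0.0265,"y":-0.027,"z":0,"twist":0},{"x":-0.0265,"y":-0.027,"z":0,"twist":0},{"x":0,"y":0,"z":0,"twist":0},{"x":0,"y":0,"z":0,"twist":0},{"x":0,"y":0,"z":0,"twist":0},{"x":0,"y":0,"z":0,"twist":0}], "grip": 0.05}}

```text
t: 83.8
eef_pos: [0.442, -0.253, 0.1167]
tool_rot: [[0.213, 0.977, 0.001], [0.977, -0.213, 0.001], [0.001, 0.001, -1.0]]
ft_force: [0.3, 0.3, 0.5]
grip_width: 0.0817
grip_force: 0.0
```

Run:
```python
from h import *
s=robot.read_state();print(s["t"],s["eef_pos"],s["grip_width"])
viewer.capture("wrist"); find("wrist","weight_large"); find("wrist","weight_small")
viewer.capture("top"); find("top","weight_large")
go(.4395,-.254,0)
```

```text
83.8 [ 0.44202647 -0.25302894  0.11671783] 0.08170157133694902
weight_large 0.69 px 273 215  xy [ 0.4391 -0.2566] IoU 0.95
weight_small 0.82 px 437 313  xy [ 0.5595 -0.3818] IoU 0.65
weight_large 0.83 px 394 285  xy [ 0.4401 -0.2552] IoU 0.69
weight_large 0.44 px 212 224  xy [0.5773 0.1471] IoU 0.52
t 84.0 twist -0.000  xyz(mm) -0.7 -1.5 116.6
```

Emit:
{"api": "apply_moves", "payload": {"moves": [{"x":-0.002,"y":-0.0015,"z":0.04,"twist":0},{"x":0,"y":0,"z":0.03,"twist":0},{"x":0,"y":0,"z":0.02,"twist":0},{"x":0,"y":0,"z":0.013,"twist":0},{"x":0,"y":0,"z":0.008,"twist":0},{"x":0,"y":0,"z":0.0055,"twist":0},{"x":0,"y":0,"z":0,"twist":0},{"x":0,"y":0,"z":0,"twist":0},{"x":0,"y":0,"z":0,"twist":0},{"x":0,"y":0,"z":0,"twist":0}]}}

```text
t: 85.05
eef_pos: [0.4392, -0.2561, 0.0007]
tool_rot: [[0.215, 0.977, 0.001], [0.977, -0.215, -0.001], [-0.001, 0.001, -1.0]]
ft_force: [1.1, -0.1, -0.3]
grip_width: 0.0809
grip_force: 0.0
```

Emit:
{"api": "apply_moves", "payload": {"moves": [{"x":0,"y":0,"z":0,"twist":0},{"x":0,"y":0,"z":0,"twist":0},{"x":0,"y":0,"z":0,"twist":0},{"x":0,"y":0,"z":0,"twist":0},{"x":0,"y":0,"z":0,"twist":0},{"x":0,"y":0,"z":0,"twist":0},{"x":0,"y":0,"z":-0.005,"twist":0},{"x":0,"y":0,"z":-0.015,"twist":0},{"x":0,"y":0,"z":-0.03,"twist":0},{"x":0,"y":0,"z":-0.03,"twist":0}], "grip": 1}}

```text
t: 86.05
eef_pos: [0.4378, -0.2552, 0.0809]
tool_rot: [[0.215, 0.977, -0.002], [0.977, -0.215, 0.002], [0.001, -0.002, -1.0]]
ft_force: [-0.1, -0.7, -4.3]
grip_width: 0.0517
grip_force: 64.0
```

```bash
cat >> h.py <<'E'
def held():
    "tool-x offset of the held weight, from its bright top face 28 mm behind the TCP"
    a=viewer.capture("wrist"); g=cv2.cvtColor(a,cv2.COLOR_RGB2GRAY); m=cv2.morphologyEx((g>150).astype(np.uint8),cv2.MORPH_OPEN,np.ones((5,5)))
    n,l,st,ce=cv2.connectedComponentsWithStats(m)
    for i in range(1,n):
        if st[i,4]>2500 and abs(ce[i][0]-275)<15 and ce[i][1]>250:
            k=(ce[i][1]-215.1)/331.; A=(.0400+k*.1185)/(.9475-.3196*k); print("held",st[i],ce[i],"tool x %.4f"%(.0818-A))
E
python3 - <<'E'
from h import *
s=robot.read_state();print(s["t"],s["eef_pos"],s["grip_width"],s["ft_force"])
held(); go(.6464,-.0692,.05)
E
```

```text
86.05 [ 0.43780386 -0.25521474  0.08086754] 0.05173124318593642 [-0.10865726 -0.67962551 -4.30556936]
held [ 216  243  119  106 9797] [274.80728795 295.31387159] tool x 0.0028
t 86.1 twist -0.000  xyz(mm) 226.9 160.2 35.7
```

Emit:
{"api": "apply_moves", "payload": {"moves": [{"x":0.028,"y":0.02,"z":0,"twist":0},{"x":0.028,"y":0.02,"z":0,"twist":0},{"x":0.028,"y":0.02,"z":0,"twist":0},{"x":0.028,"y":0.02,"z":0,"twist":0},{"x":0.028,"y":0.02,"z":0,"twist":0},{"x":0.028,"y":0.02,"z":0,"twist":0},{"x":0.028,"y":0.02,"z":0,"twist":0},{"x":0.0285,"y":0.02,"z":0,"twist":0},{"x":0,"y":0,"z":0,"twist":0},{"x":0,"y":0,"z":0,"twist":0}]}}

```text
t: 87.1
eef_pos: [0.6429, -0.0699, 0.0797]
tool_rot: [[0.213, 0.977, -0.002], [0.977, -0.213, 0.001], [0.0, -0.002, -1.0]]
ft_force: [-0.2, 0.7, -5.7]
grip_width: 0.0517
grip_force: 64.5
```

Emit:
{"api": "apply_moves", "payload": {"moves": [{"x":0,"y":0,"z":0.015,"twist":0},{"x":0,"y":0,"z":0.015,"twist":0},{"x":0,"y":0,"z":0.005,"twist":0},{"x":0,"y":0,"z":0,"twist":0},{"x":0,"y":0,"z":0,"twist":0},{"x":0,"y":0,"z":0,"twist":0},{"x":0,"y":0,"z":0,"twist":0},{"x":0,"y":0,"z":0,"twist":0},{"x":0,"y":0,"z":0,"twist":0},{"x":0,"y":0,"z":0,"twist":0}]}}

```text
t: 88.1
eef_pos: [0.6435, -0.071, 0.0453]
tool_rot: [[0.215, 0.977, 0.0], [0.977, -0.215, -0.0], [-0.0, 0.0, -1.0]]
ft_force: [0.3, 0.4, -4.2]
grip_width: 0.0516
grip_force: 64.5
```

Run:
```python
from h import *
s=robot.read_state();print(s["t"],s["eef_pos"],s["grip_width"],s["ft_force"])
held(); boxfit("wrist",[.635,-.125,-.19],230); go(.6458,-.0716,.011)
```

```text
88.1 [ 0.6434652  -0.07100669  0.04527076] 0.05156516093926178 [ 0.31829211  0.35033591 -4.22309848]
held [  216   243   126   148 15452] [275.77064458 319.82183536] tool x -0.0098
wrist block [ 0.6358 -0.1253 -0.1902] IoU 0.953
small [ 0.6235 -0.1892]
medium [ 0.6343 -0.1332]
large [ 0.6466 -0.0694]
t 88.2 twist -0.000  xyz(mm) -0.0 2.5 34.2
```

Emit:
{"api": "apply_moves", "payload": {"moves": [{"x":0,"y":0.0025,"z":0.008,"twist":0},{"x":0,"y":0,"z":0.008,"twist":0},{"x":0,"y":0,"z":0.006,"twist":0},{"x":0,"y":0,"z":0.005,"twist":0},{"x":0,"y":0,"z":0.003,"twist":0},{"x":0,"y":0,"z":0.002,"twist":0},{"x":0,"y":0,"z":0.001,"twist":0},{"x":0,"y":0,"z":0.001,"twist":0},{"x":0,"y":0,"z":0,"twist":0},{"x":0,"y":0,"z":0,"twist":0}]}}

```text
t: 89.2
eef_pos: [0.6461, -0.0715, 0.0112]
tool_rot: [[0.215, 0.977, 0.001], [0.977, -0.215, 0.0], [0.0, 0.001, -1.0]]
ft_force: [1.3, 1.4, -5.2]
grip_width: 0.0513
grip_force: 64.5
```

Emit:
{"api": "apply_moves", "payload": {"moves": [{"x":0,"y":0,"z":0.001,"twist":0},{"x":0,"y":0,"z":0.001,"twist":0},{"x":0,"y":0,"z":0.001,"twist":0},{"x":0,"y":0,"z":0.001,"twist":0},{"x":0,"y":0,"z":0,"twist":0},{"x":0,"y":0,"z":0,"twist":0},{"x":0,"y":0,"z":0,"twist":0},{"x":0,"y":0,"z":0,"twist":0},{"x":0,"y":0,"z":0,"twist":0},{"x":0,"y":0,"z":0,"twist":0}]}}

```text
t: 90.2
eef_pos: [0.6461, -0.0714, 0.0073]
tool_rot: [[0.215, 0.977, 0.001], [0.977, -0.215, 0.0], [0.0, 0.001, -1.0]]
ft_force: [1.2, 1.7, -3.2]
grip_width: 0.0514
grip_force: 64.8
```

Emit:
{"api": "apply_moves", "payload": {"moves": [{"x":0,"y":0,"z":0,"twist":0},{"x":0,"y":0,"z":0,"twist":0},{"x":0,"y":0,"z":0,"twist":0},{"x":0,"y":0,"z":0,"twist":0},{"x":0,"y":0,"z":-0.01,"twist":0},{"x":0,"y":0,"z":-0.025,"twist":0},{"x":0,"y":0,"z":-0.035,"twist":0},{"x":0,"y":0,"z":-0.035,"twist":0},{"x":0,"y":0,"z":0,"twist":0},{"x":0,"y":0,"z":0,"twist":0}], "grip": 0.05}}

```text
t: 91.2
eef_pos: [0.6463, -0.0717, 0.1136]
tool_rot: [[0.215, 0.977, 0.002], [0.977, -0.215, -0.001], [-0.0, 0.002, -1.0]]
ft_force: [-0.7, -0.1, -0.7]
grip_width: 0.0813
grip_force: 0.0
```

Emit:
{"api": "apply_moves", "payload": {"moves": [{"x":-0.04,"y":-0.002,"z":0,"twist":0},{"x":-0.04,"y":-0.002,"z":0,"twist":0},{"x":-0.04,"y":-0.002,"z":0,"twist":0},{"x":-0.04,"y":-0.002,"z":0,"twist":0},{"x":-0.04,"y":-0.002,"z":0,"twist":0},{"x":-0.04,"y":-0.002,"z":0,"twist":0},{"x":-0.04,"y":-0.002,"z":0,"twist":0},{"x":-0.042,"y":-0.001,"z":0,"twist":0},{"x":0,"y":0,"z":0,"twist":0},{"x":0,"y":0,"z":0,"twist":0}], "grip": 0.3}}

```text
t: 92.2
eef_pos: [0.5601, -0.3838, 0.1103]
tool_rot: [[0.218, 0.976, -0.003], [0.976, -0.218, 0.002], [0.001, -0.003, -1.0]]
ft_force: [0.3, 1.4, 0.2]
grip_width: 0.0596
grip_force: 0.0
```

Run:
```python
from h import *
import time
s=robot.read_state();print(s["t"],s["eef_pos"],s["grip_width"])
viewer.capture("top"); find("top","weight_small"); find("top","weight_large")
viewer.capture("wrist"); find("wrist","weight_small")
go(.562,-.383,0)
```

```text
92.2 [ 0.56011244 -0.38384321  0.11034947] 0.059640717641139
weight_small 0.54 px 338 197  xy [ 0.6116 -0.1008] IoU 0.1
weight_small 0.52 px 452 227  xy [ 0.5619 -0.3825] IoU 0.87
weight_small 0.41 px 211 224  xy [0.5746 0.1469] IoU 0.89
weight_large 0.81 px 309 191  xy [ 0.6457 -0.0723] IoU 0.9
weight_large 0.7 px 212 224  xy [0.5771 0.1381] IoU 0.53
weight_small 0.93 px 274 216  xy [ 0.5609 -0.3834] IoU 0.92
t 92.5 twist -0.000  xyz(mm) -2.3 -0.0 112.1
```

Emit:
{"api": "apply_moves", "payload": {"moves": [{"x":-0.0025,"y":0,"z":0.04,"twist":0},{"x":0,"y":0,"z":0.03,"twist":0},{"x":0,"y":0,"z":0.02,"twist":0},{"x":0,"y":0,"z":0.011,"twist":0},{"x":0,"y":0,"z":0.006,"twist":0},{"x":0,"y":0,"z":0.005,"twist":0},{"x":0,"y":0,"z":0,"twist":0},{"x":0,"y":0,"z":0,"twist":0},{"x":0,"y":0,"z":0,"twist":0},{"x":0,"y":0,"z":0,"twist":0}]}}

```text
t: 93.45
eef_pos: [0.5617, -0.3855, 0.0008]
tool_rot: [[0.215, 0.977, 0.001], [0.977, -0.215, -0.001], [-0.0, 0.001, -1.0]]
ft_force: [-0.4, -0.5, -0.7]
grip_width: 0.0598
grip_force: 0.0
```

Emit:
{"api": "apply_moves", "payload": {"moves": [{"x":0,"y":0,"z":0,"twist":0},{"x":0,"y":0,"z":0,"twist":0},{"x":0,"y":0,"z":0,"twist":0},{"x":0,"y":0,"z":0,"twist":0},{"x":0,"y":0,"z":0,"twist":0},{"x":0,"y":0,"z":0,"twist":0},{"x":0,"y":0,"z":-0.005,"twist":0},{"x":0,"y":0,"z":-0.015,"twist":0},{"x":0,"y":0,"z":-0.03,"twist":0},{"x":0,"y":0,"z":-0.03,"twist":0}], "grip": 1}}

```text
t: 94.45
eef_pos: [0.5607, -0.3848, 0.0807]
tool_rot: [[0.215, 0.977, -0.001], [0.977, -0.215, 0.001], [0.001, -0.001, -1.0]]
ft_force: [-0.1, 0.7, -2.7]
grip_width: 0.0361
grip_force: 60.3
```

Run:
```python
from h import *
s=robot.read_state();print(s["t"],s["eef_pos"],s["grip_width"],s["ft_force"])
held(); go(.6229,-.1888,.045)
```

```text
94.45 [ 0.5607293  -0.38479889  0.08072431] 0.03613340288878904 [-0.1173031   0.65303528 -2.66958133]
held [ 234  255   83   76 4995] [274.74914915 292.67107107] tool x 0.0041
t 94.5 twist -0.000  xyz(mm) 205.4 14.7 42.1
```

Emit:
{"api": "apply_moves", "payload": {"moves": [{"x":0.033,"y":0.0025,"z":0,"twist":0},{"x":0.034,"y":0.0025,"z":0,"twist":0},{"x":0.034,"y":0.0025,"z":0,"twist":0},{"x":0.034,"y":0.0025,"z":0,"twist":0},{"x":0.034,"y":0.0025,"z":0,"twist":0},{"x":0.033,"y":0.002,"z":0,"twist":0},{"x":0,"y":0,"z":0.02,"twist":0},{"x":0,"y":0,"z":0.01,"twist":0},{"x":0,"y":0,"z":0.005,"twist":0},{"x":0,"y":0,"z":0,"twist":0}]}}

```text
t: 95.5
eef_pos: [0.6179, -0.1927, 0.0441]
tool_rot: [[0.217, 0.976, -0.002], [0.976, -0.217, -0.0], [-0.001, -0.002, -1.0]]
ft_force: [-0.1, 0.1, -2.6]
grip_width: 0.0356
grip_force: 60.4
```

Emit:
{"api": "apply_moves", "payload": {"moves": [{"x":0,"y":0,"z":0,"twist":0},{"x":0,"y":0,"z":0,"twist":0},{"x":0,"y":0,"z":0,"twist":0},{"x":0,"y":0,"z":0,"twist":0},{"x":0,"y":0,"z":0,"twist":0},{"x":0,"y":0,"z":0,"twist":0},{"x":0,"y":0,"z":0,"twist":0},{"x":0,"y":0,"z":0,"twist":0},{"x":0,"y":0,"z":0,"twist":0},{"x":0,"y":0,"z":0,"twist":0}]}}

```text
t: 96.5
eef_pos: [0.619, -0.191, 0.0451]
tool_rot: [[0.215, 0.977, 0.0], [0.977, -0.215, -0.0], [-0.0, 0.0, -1.0]]
ft_force: [0.2, -0.3, -3.1]
grip_width: 0.0358
grip_force: 60.4
```

Run:
```python
from h import *
s=robot.read_state();print(s["t"],s["eef_pos"],s["grip_width"],s["ft_force"])
held(); go(.6229-.0009,-.1888-.0039,.011)
```

```text
96.5 [ 0.61896505 -0.19102147  0.04509761] 0.035842639483495434 [ 0.19542029 -0.27791913 -3.10287933]
held [ 234  256   83   75 4894] [274.65651819 292.79444217] tool x 0.0041
t 96.5 twist -0.000  xyz(mm) -1.0 3.3 34.1
```

Emit:
{"api": "apply_moves", "payload": {"moves": [{"x":-0.001,"y":0.0035,"z":0.008,"twist":0},{"x":0,"y":0,"z":0.008,"twist":0},{"x":0,"y":0,"z":0.006,"twist":0},{"x":0,"y":0,"z":0.005,"twist":0},{"x":0,"y":0,"z":0.003,"twist":0},{"x":0,"y":0,"z":0.002,"twist":0},{"x":0,"y":0,"z":0.001,"twist":0},{"x":0,"y":0,"z":0.001,"twist":0},{"x":0,"y":0,"z":0,"twist":0},{"x":0,"y":0,"z":0,"twist":0}]}}

```text
t: 97.55
eef_pos: [0.6223, -0.1928, 0.0114]
tool_rot: [[0.215, 0.977, 0.0], [0.977, -0.215, -0.0], [-0.0, 0.0, -1.0]]
ft_force: [0.5, 0.2, -3.0]
grip_width: 0.0356
grip_force: 60.4
```

It's in the recess. I'll lower it home, release, retreat up and check everything.

Emit:
{"api": "apply_moves", "payload": {"moves": [{"x":0,"y":0,"z":0.001,"twist":0},{"x":0,"y":0,"z":0.001,"twist":0},{"x":0,"y":0,"z":0.001,"twist":0},{"x":0,"y":0,"z":0.001,"twist":0},{"x":0,"y":0,"z":0,"twist":0},{"x":0,"y":0,"z":0,"twist":0},{"x":0,"y":0,"z":0,"twist":0},{"x":0,"y":0,"z":0,"twist":0},{"x":0,"y":0,"z":0,"twist":0},{"x":0,"y":0,"z":0,"twist":0}]}}

```text
t: 98.55
eef_pos: [0.6222, -0.1928, 0.0071]
tool_rot: [[0.215, 0.977, 0.0], [0.977, -0.215, -0.0], [-0.0, 0.0, -1.0]]
ft_force: [0.2, 0.5, -3.1]
grip_width: 0.0354
grip_force: 60.4
```

Emit:
{"api": "apply_moves", "payload": {"moves": [{"x":0,"y":0,"z":0,"twist":0},{"x":0,"y":0,"z":0,"twist":0},{"x":0,"y":0,"z":0,"twist":0},{"x":0,"y":0,"z":0,"twist":0},{"x":0,"y":0,"z":-0.01,"twist":0},{"x":0,"y":0,"z":-0.025,"twist":0},{"x":0,"y":0,"z":-0.035,"twist":0},{"x":0,"y":0,"z":-0.035,"twist":0},{"x":0,"y":0,"z":-0.035,"twist":0},{"x":0,"y":0,"z":-0.03,"twist":0}], "grip": 0.2}}

```text
t: 99.55
eef_pos: [0.6226, -0.1926, 0.1801]
tool_rot: [[0.215, 0.977, 0.002], [0.977, -0.215, -0.001], [-0.0, 0.002, -1.0]]
ft_force: [0.8, -0.0, 0.1]
grip_width: 0.0684
grip_force: 0.0
```

Emit:
{"api": "apply_moves", "payload": {"moves": [{"x":-0.04,"y":0,"z":-0.01,"twist":0},{"x":-0.04,"y":0,"z":-0.01,"twist":0},{"x":-0.04,"y":0,"z":0,"twist":0},{"x":0,"y":0,"z":0,"twist":0},{"x":0,"y":0,"z":0,"twist":0},{"x":0,"y":0,"z":0,"twist":0},{"x":0,"y":0,"z":0,"twist":0},{"x":0,"y":0,"z":0,"twist":0},{"x":0,"y":0,"z":0,"twist":0},{"x":0,"y":0,"z":0,"twist":0}]}}

```text
t: 100.55
eef_pos: [0.5965, -0.3095, 0.1971]
tool_rot: [[0.215, 0.977, -0.0], [0.977, -0.215, -0.0], [-0.0, -0.0, -1.0]]
ft_force: [-0.8, -0.1, -0.0]
grip_width: 0.0682
grip_force: 0.0
```

Run:
```python
from h import *
s=robot.read_state();print(s["t"],s["eef_pos"],s["ft_force"])
a=viewer.capture("wrist"); b=viewer.capture("top")
top=cv2.resize(b[100:290,100:400],(800,507))[:300*2]
w=a[0:300,130:430]; sd=cv2.resize(b[160:230,280:390],(471,300),interpolation=cv2.INTER_CUBIC)
o=np.vstack([np.hstack([w,sd]),np.hstack([cv2.resize(b[100:290,100:400],(471,298)),np.zeros((298,300,3),np.uint8)])])
cv2.imwrite("pics/final.png",o[:,:,::-1])
for q in ("weight_small","weight_medium","weight_large"): find("top",q,.5); find("wrist",q,.5)
print([(round(d["score"],2),np.round(d["centre"])) for d in viewer.recognise("top","nosing_glass")])
```

```text
100.55 [ 0.59647773 -0.30951644  0.197137  ] [-0.76097424 -0.13611016 -0.01556747]
weight_small 0.76 px 364 201  xy [ 0.6231 -0.1916] IoU 0.88
weight_small 0.58 px 275 56  xy [ 0.622  -0.1902] IoU 0.97
weight_medium 0.94 px 338 196  xy [ 0.6344 -0.134 ] IoU 0.85
weight_medium 0.68 px 272 7 edge xy [ 0.6331 -0.132 ] IoU 0.99
weight_large 0.82 px 309 191  xy [ 0.6476 -0.0722] IoU 0.9
[(0.77, array([264., 131.]))]
```

View pics/final.png

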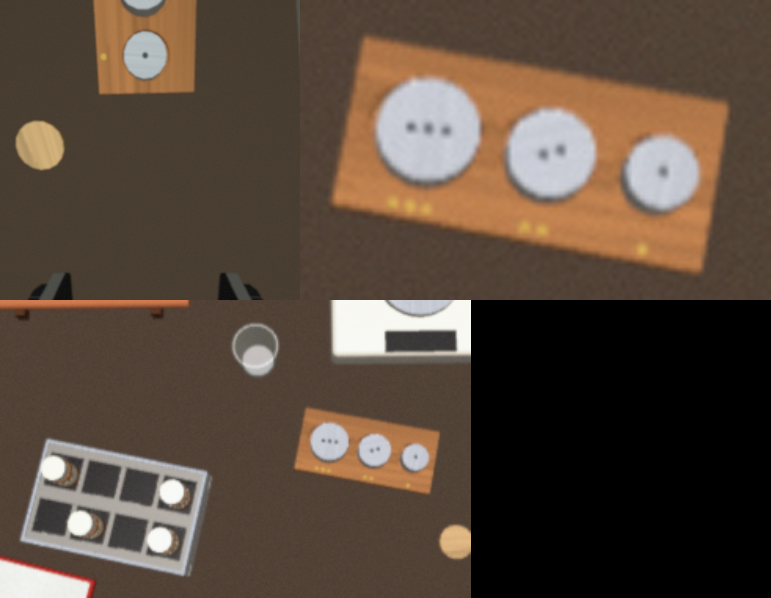

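The final picture shows the three weights seated by their dots, four bottles upright in the case and the glass where it was. I'll sign off.

```bash
python3 -c "
from plant import workorder
print(workorder.sign_off())"
```

```text
the job is handed in; nothing more can be done
None
```

The job is handed in: all four bottles stand in free cells 1, 3, 5 and 8 (I felt 2, 6 and 7 as taken first), the three weights are home in their own recesses, and the nosing glass was not touched.

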